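Open the clamped display box and build the tin pyramid

ROBOT

A 6-joint arm with a two-finger parallel gripper is mounted at the origin on a cart in front of the work surface, level with it; the furniture and walls round the work are solid. World frame = base frame: x ahead of the robot, y to its left, z up, the work surface at z = 0. Lengths are in mm, angles in degrees, forces in N, time in s.
With the tool pointing down it reaches from about 350 to 875 mm from the base axis. Payload 15.5 kg.
Tool frame: the origin (TCP) lies on the centre line of the jaws, within the pads' length; the fingertips stand robot.tip_reach ahead of it and the grasp point (between the pads) lies 11 mm behind it (robot.tip_reach is the distance from the TCP to the fingertips, in mm); y points along the fingers, z is the direction in which the jaws open and shut, and the axes are right-handed (so a half turn about y gives the same grasp; the last joint's range is limited). The gripper opens to 85 mm and grips with 20 to 120 N. Pads are 22 mm wide; open, the fingers measure 114 mm over their backs; the gripper's body (76 mm by 85 mm) begins 54 mm behind the grasp point. The pads swing forward as they close: fully open they stand 13 mm farther back than shut.
Start: joints at [-77.607, 28.281, 77.091, -0, 74.628, -5.472], TCP at [191.734, -594.865, 239.277] pointing down, gripper open.
Joint ranges: [-166.48, 166.48], [-47.26, 123.95], [12.59, 153.08], [-70.14, 250.14], [6.76, 159.57], [-176.63, 176.63]. Speed limits (degrees/s): [108.29, 108.29, 147.25, 172.46, 172.46, 172.46].

INTERFACE

Orientations are given as a 3x3 rotation matrix whose columns are the frame's x, y, z axes.
In Python, from workcell import robot gives the robot as it stands. The module is installed in compiled form; this text tells all that it offers.
- The arm moves only by the shell command python3 -m pendant 'ROWS'. ROWS is JSON, a list of rows, each a list of 3 entries, a list of its own where there are three numbers: the opening, from 0 (shut) to 1 (fully open), then the shift along the tool's x, y, z in mm, then the turn, a rotation vector about the tool's x, y, z in degrees. A call has exactly 5 rows; each row shifts and turns the commanded pose from where the row before left it, along the tool's axes as they then stand; what a row does not reach is not made up. A row lasts 1/10 s, in which the tool goes at most 50 mm and 8.59 degrees, less where a joint would pass 70% of its speed; a pose out of reach is approached as far as the arm can. A call with a gripper value outside its range is refused whole. The fingers move at their own pace and stop on an object; the grip force is fixed at half the most. Time passes only in rows, so rows that do not move let the fingers close, or fill a call up. It gives the time, the measured TCP pose, the force and the opening at its end, in the units of the state.
- robot.sense(): the state, without advancing time (a new reading comes with each control period).
- robot.grab_frame(name): name is "scene" or "top" or "wrist"; returns a dict with "pixels" (420x560x3 uint8, blue, green, red), "fx", "fy", "cx", "cy" (pixels), "rvec" (rotation vector, rad) and "tvec" (3), from world to camera coordinates, as OpenCV has them. Camera axes: x right, y down, z forward; pixel columns grow to the right and rows downward; lengths in mm; the calibration is good to about 2 mm. A picture is of the moment at which its call begins. There is no depth.
- robot.close_job(): hands the job in, once; it reports no verdict.
The state is a dict: "time_s": time; "joint_positions": joint angles; "dq": joint speeds; "tau": joint torques, N m; "ee_pos": TCP position; "tool_rot": TCP orientation; "contact_force": force on the tool from outside, world axes, zero at the start; "torque": the same for the moment, N m; "grip_width": finger opening in mm.
Only numpy, scipy, OpenCV 4.12 (cv2) and the standard library are available. Lean on these libraries where they do the work, as an engineer would, in place of code of your own. Each camera call takes 0.05 s, during which the arm holds its last target.

TASK

Turn the jig's knob clockwise until it clicks over, so that the box base is clamped; then draw the deep, tight lid straight off, without pulling the base out of the jig, and stand it the right way up on the table. Then stack all the steel tins from the slatted tray as a pyramid on the base: one centred in each of the three grooves, the rest saddled in the gaps between the tins below, a row at a time; leave them at rest and the knob clamped.

Things in the scene. Friction and masses are not known exactly. Their poses are not given: they have to be found in the camera images.
- jig: fixed clamping jig for the box: plywood board 100 x 250 x 8 mm lying on the table, with two low side rails, a fixed steel hook at its +y end and the clamp knob near its -y end. Origin on the table under the centre of the box; x runs along the grooves of the box, y along the row of grooves; yaw varies by about 0.25 rad either way. Between tray and jig, farther back, stands a tall heat sealer with a raised arm: go round its front, where the table between tray and jig is free
- clamp (a joint): black bar-handled clamp knob of the jig, rad. 0 = open (its steel tongue points away from the box), 1.3 = clamped (tongue over the foot flange of the box, with about 1 mm of play). Grows as the knob is turned clockwise seen from above. A detent resists with about 0.1 N m; beyond 0.7 rad it snaps on by itself to 1.3 with a click; let go earlier, it springs back to 0. Nothing stands over the knob
- clamp_grip (a point): centre of the knob's upright bar grip, on the vertical turning axis, 74 mm above the table. The bar is 46 mm long, 14 mm thick and 26 mm tall (13 mm above and below this point) over a round collar of 34 mm diameter. At joint value 0 the bar's length lies along the jig's x; it turns with the knob; the point's x axis runs along the bar
- box_base: loose wooden box base lying in the jig, 0.35 kg, origin under its middle (8 mm above the table): foot flange 80 (x) x 182 (y) x 6 mm, on it a plinth 64 x 146 mm whose top is 40 mm above the origin, with three straight V grooves along x, 40 mm apart in y, between four ridges 13 mm high. The grooves are open at both ends. Two sprung pads in its long sides grip the lid, so that unclamped it comes up with the lid
- lid: deep wooden lid telescoped over the base, 75 (x) x 157 (y) x 52 mm without its handle, walls 4 mm, 0.16 kg, origin at the middle of its rim plane (lower edge), z up. It rests on the flange, 14 mm above the table, and needs about 10 N to be drawn off; it is free after some 45 mm, and clears the ridges after 50 mm. Standing on the table its origin is at z = 0; the table just behind the jig (farther from the robot, around x = 0.69, y = -0.13) is free for it
- lid_handle (a point): centre of the lid's wooden handle fin on top: 16 mm thick (lid x), 60 mm long (lid y), 26 mm tall; this point is 65 mm above the lid's rim plane
- tray: fixed slatted wooden tray on the left that stores the tins: floor 4 mm thick, 14 mm high rails (8 mm thick, tops 18 mm above the table) along its x make four open-ended channels 77 mm wide, 85 mm apart; the channels begin 65 mm before the origin in x and are 130 mm long, the two on the left (+y) 260 mm. Origin on the table, in y on the middle rail; tins lie about along x
- berth_0 (a point): where the centre of a tin comes to rest: bottom row, in a groove; at y = 40 mm and z = 58.5 mm in the frame of box_base; the tin's axis lies along the base's x
- berth_1 (a point): where the centre of a tin comes to rest: bottom row, in a groove; at y = 0 mm and z = 58.5 mm in the frame of box_base; the tin's axis lies along the base's x
- berth_2 (a point): where the centre of a tin comes to rest: bottom row, in a groove; at y = -40 mm and z = 58.5 mm in the frame of box_base; the tin's axis lies along the base's x
- berth_3 (a point): where the centre of a tin comes to rest: second row, in the gap between two bottom tins (berths 0 and 1); at y = 20 mm and z = 88.4 mm in the frame of box_base; the tin's axis lies along the base's x
- berth_4 (a point): where the centre of a tin comes to rest: second row, in the gap between two bottom tins (berths 1 and 2); at y = -20 mm and z = 88.4 mm in the frame of box_base; the tin's axis lies along the base's x
- berth_5 (a point): where the centre of a tin comes to rest: top, in the gap between the two second-row tins (berths 3 and 4); at y = 0 mm and z = 118.3 mm in the frame of box_base; the tin's axis lies along the base's x
- tin_0: plain steel tin with a paper band, a closed cylinder 36 mm in diameter and 60 mm long, about 80 g, lying on its side in the tray; origin at its centre, x along its axis. It can roll. All six are alike; two may be absent. To lay it among others it is best held by its two flat ends
- tin_1: plain steel tin with a paper band, a closed cylinder 36 mm in diameter and 60 mm long, about 80 g, lying on its side in the tray; origin at its centre, x along its axis. It can roll. All six are alike; two may be absent. To lay it among others it is best held by its two flat ends
- tin_2: plain steel tin with a paper band, a closed cylinder 36 mm in diameter and 60 mm long, about 80 g, lying on its side in the tray; origin at its centre, x along its axis. It can roll. All six are alike; two may be absent. To lay it among others it is best held by its two flat ends
- tin_3: plain steel tin with a paper band, a closed cylinder 36 mm in diameter and 60 mm long, about 80 g, lying on its side in the tray; origin at its centre, x along its axis. It can roll. All six are alike; two may be absent. To lay it among others it is best held by its two flat ends
- tin_4: plain steel tin with a paper band, a closed cylinder 36 mm in diameter and 60 mm long, about 80 g, lying on its side in the tray; origin at its centre, x along its axis. It can roll. All six are alike; two may be absent. To lay it among others it is best held by its two flat ends
- tin_5: plain steel tin with a paper band, a closed cylinder 36 mm in diameter and 60 mm long, about 80 g, lying on its side in the tray; origin at its centre, x along its axis. It can roll. All six are alike; two may be absent. To lay it among others it is best held by its two flat ends

How it is judged (in metres and radians):
On the way, in this order (a step that is already met when the one before it is completed fails the run):
1. the knob is clicked over: the base is clamped (value of joint clamp above 1.1 rad and z of box_base in the frame of jig below 0.013 m and horizontal distance between box_base and jig below 0.006 m), for 0.2 s.
2. the lid is off and the base still lies in the jig ((z of lid in the frame of box_base above 0.054 m or horizontal distance between lid and box_base above 0.07 m) and z of box_base in the frame of jig below 0.013 m and horizontal distance between box_base and jig below 0.006 m), for 0.2 s.
At the end, for the whole second after the job is handed in: knob over 1.1 rad; base in the jig (6 mm across, 5 mm high); lid upright on the table (0.1 rad), at rest; each groove berth taken by a tin; every tin present within 12 mm of a berth, axis within 0.2 rad of the grooves, at rest (all of step 1 and angle between lid's own z axis and vertical below 0.1 rad and height (world z) of lid between -0.005 and 0.006 m and linear speed of each of lid, tin_0, tin_1, tin_2, tin_3, tin_4, tin_5 below 0.02 m/s and distance between any of tin_0, tin_1, tin_2, tin_3, tin_4, tin_5 and berth_0 below 0.012 m and distance between any of tin_0, tin_1, tin_2, tin_3, tin_4, tin_5 and berth_1 below 0.012 m and distance between any of tin_0, tin_1, tin_2, tin_3, tin_4, tin_5 and berth_2 below 0.012 m and (distance between tin_0 and berth_0 below 0.012 m or distance between tin_0 and berth_1 below 0.012 m or distance between tin_0 and berth_2 below 0.012 m or distance between tin_0 and berth_3 below 0.012 m or distance between tin_0 and berth_4 below 0.012 m or distance between tin_0 and berth_5 below 0.012 m) and angle between the x axis of each of tin_0, tin_1, tin_2, tin_3, tin_4, tin_5 and the x axis of box_base, either way round below 0.2 rad and (distance between tin_1 and berth_0 below 0.012 m or distance between tin_1 and berth_1 below 0.012 m or distance between tin_1 and berth_2 below 0.012 m or distance between tin_1 and berth_3 below 0.012 m or distance between tin_1 and berth_4 below 0.012 m or distance between tin_1 and berth_5 below 0.012 m) and (distance between tin_2 and berth_0 below 0.012 m or distance between tin_2 and berth_1 below 0.012 m or distance between tin_2 and berth_2 below 0.012 m or distance between tin_2 and berth_3 below 0.012 m or distance between tin_2 and berth_4 below 0.012 m or distance between tin_2 and berth_5 below 0.012 m) and (distance between tin_3 and berth_0 below 0.012 m or distance between tin_3 and berth_1 below 0.012 m or distance between tin_3 and berth_2 below 0.012 m or distance between tin_3 and berth_3 below 0.012 m or distance between tin_3 and berth_4 below 0.012 m or distance between tin_3 and berth_5 below 0.012 m) and (distance between tin_4 and berth_0 below 0.012 m or distance between tin_4 and berth_1 below 0.012 m or distance between tin_4 and berth_2 below 0.012 m or distance between tin_4 and berth_3 below 0.012 m or distance between tin_4 and berth_4 below 0.012 m or distance between tin_4 and berth_5 below 0.012 m) and (distance between tin_5 and berth_0 below 0.012 m or distance between tin_5 and berth_1 below 0.012 m or distance between tin_5 and berth_2 below 0.012 m or distance between tin_5 and berth_3 below 0.012 m or distance between tin_5 and berth_4 below 0.012 m or distance between tin_5 and berth_5 below 0.012 m)); the robot touches nothing.
It fails at once if the box base is pulled out of the jig (lifted more than 15 mm) (z of box_base in the frame of jig above 0.023 m).
Of tin_0, tin_1, tin_2, tin_3, tin_4, tin_5 only 4 to 6 are there at a start; the rules pass over those that are not, and their reading is None.
At some moment in a run one of tin_0, tin_1, tin_2, tin_3, tin_4, tin_5 may be knocked a few centimetres aside while the robot is not near it.
Once in a run the grip may slacken for a moment while it holds something.
It also fails if it takes over 210 s, if anything falls off the work surface, if the arm or the gripper's body presses on something with over 40 N, if the wrist force passes 120 N, or if a joint passes its speed limit or range.

## Working session

There is one attempt and no reset: what is moved stays moved. The work goes in short steps, Python scripts to look and compute and a shell command to move; the robot and the scene stay as the last step left them, time stands still between calls to the robot, and variables do not carry over. Pictures are saved under pics/ and viewed, and the job is handed in when it is done.

```bash
mkdir -p pics; cat > h.py <<'E'
import numpy as np, cv2
from workcell import robot
def snap(name,fn):
    f=robot.grab_frame(name); im=np.array(f["pixels"]); cv2.imwrite("pics/"+fn,im); return f,im
def ray(f,u,v):
    R=cv2.Rodrigues(np.array(f["rvec"],float))[0]; t=np.array(f["tvec"],float).reshape(3)
    d=R.T@np.array([(u-f["cx"])/f["fx"],(v-f["cy"])/f["fy"],1.]); c=-R.T@t
    return c,d
def onz(f,u,v,z):
    c,d=ray(f,u,v); return c+d*(z-c[2])/d[2]
def proj(f,p):
    R=cv2.Rodrigues(np.array(f["rvec"],float))[0]; t=np.array(f["tvec"],float).reshape(3)
    q=R@np.array(p,float)+t; return np.array([f["fx"]*q[0]/q[2]+f["cx"],f["fy"]*q[1]/q[2]+f["cy"]])
E
python3 - <<'E'
from h import *
np.set_printoptions(precision=2,suppress=True)
for n in ["scene","top","wrist"]:
    f,im=snap(n,n+"0.png"); c,d=ray(f,280,210); print(n,c,d,f["fx"])
print(robot.tip_reach); s=robot.sense()
for k,v in s.items(): print(k,np.array(v))
E
```

```text
scene [ -85.04 -586.11  540.36] [ 0.59  0.68 -0.43] 392.2237709721255
top [319.7   92.98 928.72] [ 0.21  0.01 -0.98] 384.3691637198809
wrist [ 255.41 -573.2   372.54] [-0.25 -0.09 -0.97] 329.00470863379326
8.0
time_s 0.15
joint_positions [-77.61  28.31  77.12   0.    74.63  -5.47]
dq [ 0.05 -0.07 -0.09 -0.05  0.01  0.04]
tau [ -0.   -88.25 -38.41  -0.     0.01   0.  ]
ee_pos [ 191.68 -594.58  238.83]
tool_rot [[-0.95 -0.    0.31]
 [-0.31  0.   -0.95]
 [-0.   -1.   -0.  ]]
contact_force [ 0.59 -0.41 -0.25]
torque [ 0.02 -0.07  0.02]
grip_width 85.17625380962293
```

View pics/top0.png

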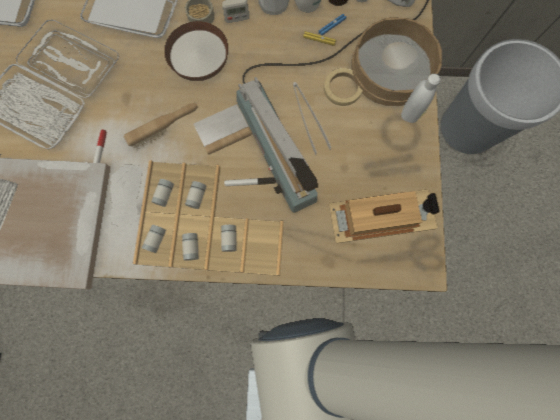

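View pics/scene0.png

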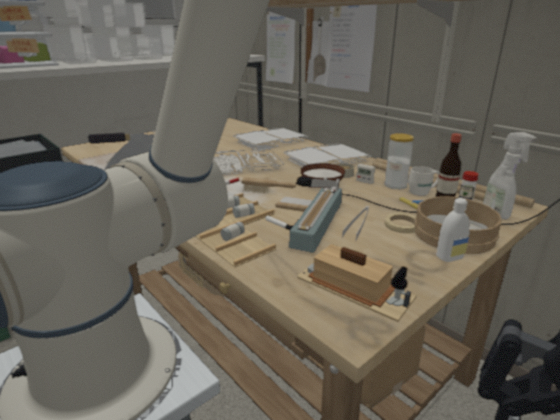

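View pics/wrist0.png

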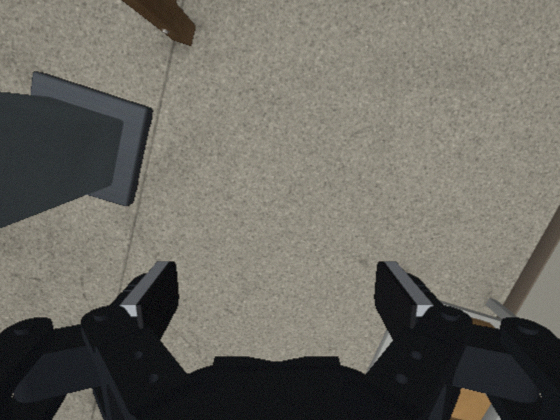

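The top view shows five tins around (162,192), (196,194), (154,238), (190,246) and (228,238). The jig is around (383,215) with the knob at (431,204), and the sealer is at (275,145). I'll enlarge both areas.

```bash
python3 - <<'E'
from h import *
im=cv2.imread("pics/top0.png")
cv2.imwrite("pics/jig0.png",cv2.resize(im[180:250,320:450],None,fx=6,fy=6,interpolation=cv2.INTER_CUBIC))
cv2.imwrite("pics/tray0.png",cv2.resize(im[155:285,125:295],None,fx=4.5,fy=4.5,interpolation=cv2.INTER_CUBIC))
E
```

```text
(no output)
```

View pics/jig0.png

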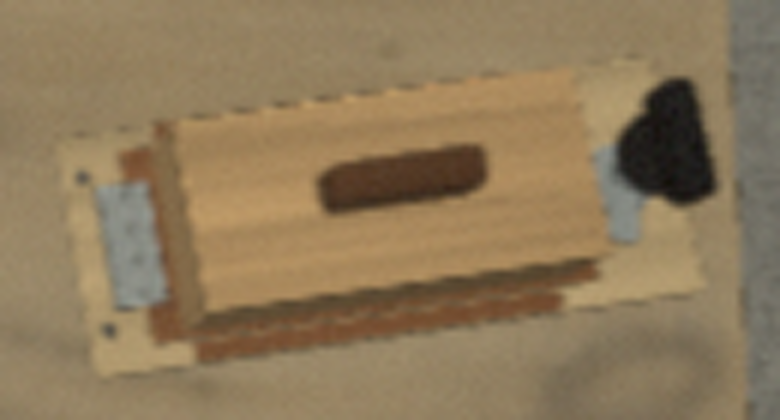

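View pics/tray0.png

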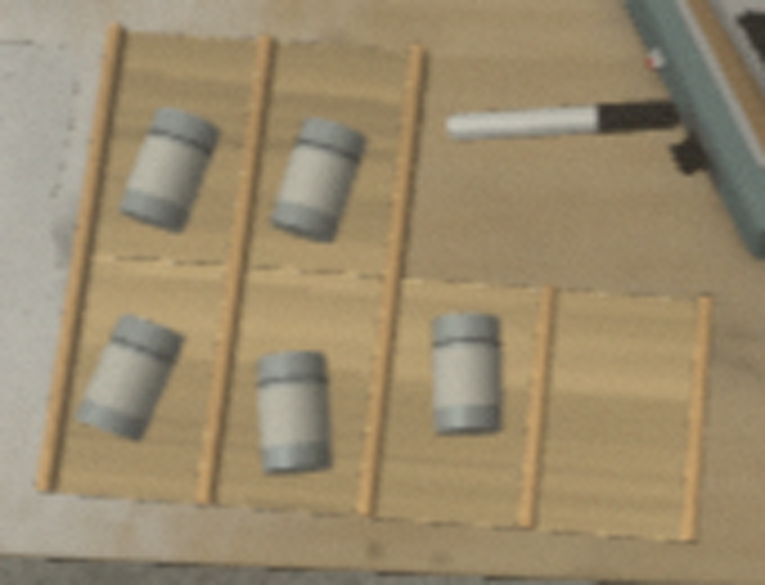

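Enlarged, the board corners are at about (62,140), (95,375) and (700,288). The dark handle centre is (403,178), and the black bar runs from (672,85) to (702,198). All five tins lie clear in their channels.

```bash
python3 - <<'E'
from h import *
np.set_printoptions(precision=1,suppress=True)
f=robot.grab_frame("top"); im=np.array(f["pixels"])
z=lambda x,y:(320+(x+.5)/6-.5,180+(y+.5)/6-.5)
A=[onz(f,*z(*p),8)[:2] for p in [(62,140),(95,375),(703,288),(655,60)]]
print("board",A,np.mean(A,0))
for a,b in [(1,0),(2,3)]: d=A[b]-A[a]; print("x-axis",np.degrees(np.arctan2(d[1],d[0])),np.linalg.norm(d))
d=A[1]-A[2]; print("y edge",np.degrees(np.arctan2(-d[0],d[1])),np.linalg.norm(d))
d=A[0]-A[3]; print("y edge",np.degrees(np.arctan2(-d[0],d[1])),np.linalg.norm(d))
# handle mask: dark brown
hsv=cv2.cvtColor(im,cv2.COLOR_BGR2HSV)
sub=im[180:250,320:450].astype(int)
g=sub.sum(2)
def ana(mask,zz,nm):
    n,l,st,c=cv2.connectedComponentsWithStats(mask.astype(np.uint8))
    for i in range(1,n):
        if st[i,4]<40: continue
        ys,xs=np.where(l==i); P=np.array([onz(f,320+x,180+y,zz)[:2] for x,y in zip(xs,ys)])
        r=cv2.minAreaRect(P.astype(np.float32)); w,v=np.linalg.eigh(np.cov(P.T)); a=v[:,1]
        print(nm,"c",P.mean(0),"rect",r,"axis",np.degrees(np.arctan2(a[1],a[0])),st[i])
ana((g<230)&(sub[...,2]>sub[...,0]+20)&(g<260),92,"handle")
ana((g<120),87,"knob")
# lid top
E
```

```text
board [array([543.7, -19.3]), array([447.4, -33.7]), array([ 492.8, -278.5]), array([ 587.6, -263.4])] [ 517.9 -148.7]
x-axis 8.520212726895311 97.39850031739243
x-axis 9.076474392723835 96.04541897499486
y edge 10.51047244671007 248.98823396071143
y edge 10.204507572003418 248.01273185132678
handle c [ 513.4 -135.4] rect ((513.3804931640625, -135.3035125732422), (17.26023292541504, 61.28974914550781), 10.61508560180664) axis 101.59703789683964 [ 53  24  28  11 203]
handle c [ 475.3 -161. ] rect ((475.1295166015625, -159.59205627441406), (5.636006832122803, 90.85784149169922), 10.527571678161621) axis 101.14145554910094 [58 43 41  9 94]
knob c [ 531.3 -236.2] rect ((532.6817626953125, -233.95587158203125), (42.13671112060547, 30.251670837402344), 8.334897994995117) axis 175.41639716712046 [104  14  15  19 201]
```

```bash
cat >> h.py <<'E'
def plan(p,zang=None):
    """tool-frame shift from measured pose to world TCP p (before turn), and turn about tool y to bring tool z heading to zang deg"""
    s=robot.sense(); R=np.array(s["tool_rot"]); e=np.array(s["ee_pos"])
    d=R.T@(np.array(p,float)-e)
    h=np.degrees(np.arctan2(R[1,2],R[0,2]))
    out="shift(tool) %s |%.0f|  zhead %.2f tilt %s"%(np.round(d,1),np.linalg.norm(d),h,np.round(R[2],3))
    if zang is not None: out+="  turn_y %.2f"%(-((zang-h+180)%360-180))
    print(out)
def st():
    s=robot.sense(); print("t %.2f"%s["time_s"],"p",np.round(s["ee_pos"],1),"F",np.round(s["contact_force"],1),"g %.1f"%s["grip_width"])
E
python3 - <<'E'
from h import *
plan([528,-232,200],-79.5)
E
```

```text
shift(tool) [-431.3   39.1 -242. ] |496|  zhead -72.13 tilt [-0.    -1.    -0.001]  turn_y 7.37
```

```bash
python3 -m pendant '[[1,[-40,0,-23],[0,0,0]],[1,[-40,0,-23],[0,0,0]],[1,[-40,0,-23],[0,0,0]],[1,[-40,0,-23],[0,0,0]],[1,[-40,0,-23],[0,0,0]]]'; python3 -m pendant '[[1,[-40,0,-23],[0,0,0]],[1,[-40,0,-23],[0,0,0]],[1,[-40,4,-23],[0,0,0]],[1,[-40,10,-23],[0,0,0]],[1,[-40,10,-23],[0,0,0]]]'; python3 -m pendant '[[1,[-31,15,-12],[0,0,0]],[1,[0,0,0],[0,7.4,0]],[1,[0,0,0],[0,0,0]],[1,[0,0,0],[0,0,0]],[1,[0,0,0],[0,0,0]]]'
python3 - <<'E'
from h import *
plan([528,-232,200],-79.5); snap("wrist","w1.png")
E
```

```text
time_s: 0.7
ee_pos: [347.7, -422.5, 239.3]
tool_rot: [[-0.952, -0.0, 0.306], [-0.306, 0.0, -0.952], [-0.0, -1.0, -0.0]]
contact_force: [0.5, 0.8, 0.6]
grip_width: 85.5
time_s: 1.2
ee_pos: [503.0, -251.7, 215.2]
tool_rot: [[-0.952, 0.0, 0.307], [-0.307, -0.0, -0.952], [-0.0, -1.0, 0.0]]
contact_force: [0.8, -1.0, 0.3]
grip_width: 85.6
time_s: 1.7
ee_pos: [527.4, -232.9, 200.6]
tool_rot: [[-0.983, 0.0, 0.183], [-0.183, -0.0, -0.983], [-0.0, -1.0, 0.0]]
contact_force: [0.1, 0.0, -0.3]
grip_width: 85.2
shift(tool) [-0.8  0.6 -0.8] |1|  zhead -79.43 tilt [-0. -1.  0.]  turn_y 0.07
```

View pics/w1.png

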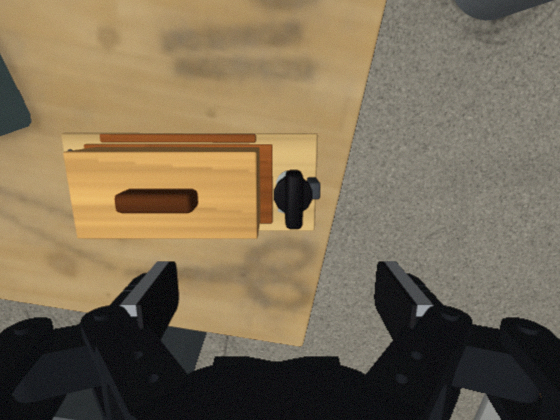

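Wrist view: the jig edges run level in the picture, so the yaw matches. The bar top runs from (293,170) to (294,227), and the handle spans (116,202)–(198,201).

```bash
python3 - <<'E'
from h import *
np.set_printoptions(precision=1,suppress=True)
f=robot.grab_frame("wrist"); im=np.array(f["pixels"]).astype(int); g=im.sum(2)
cv2.imwrite("pics/w1z.png",cv2.resize(im[120:250,50:340].astype(np.uint8),None,fx=2.7,fy=2.7,interpolation=cv2.INTER_CUBIC))
for p in [(294,171),(294,227)]: print(onz(f,*p,87))
for p in [(125,191),(197,190),(117,213),(196,213)]: print('h',onz(f,*p,92))
for p in [(63,134),(317,134),(315,230)]: print('board',onz(f,*p,8))
print('lid',[onz(f,*p,66) for p in [(66,152),(257,152),(258,238),(76,238)]])
E
```

```text
[ 559.7 -239.5   87. ]
[ 516.2 -248.3   87. ]
h [ 522.3 -117.2   92. ]
h [ 533.  -170.3   92. ]
h [ 503.9 -112.3   92. ]
h [ 515.  -171.7   92. ]
board [543.3 -19.1   8. ]
board [ 588.3 -260.6    8. ]
board [ 492.4 -279.6    8. ]
lid [array([538.2, -57.3,  66. ]), array([ 566.5, -208.8,   66. ]), array([ 494.1, -222. ,   66. ]), array([465.2, -67.2,  66. ])]
```

View pics/w1z.png

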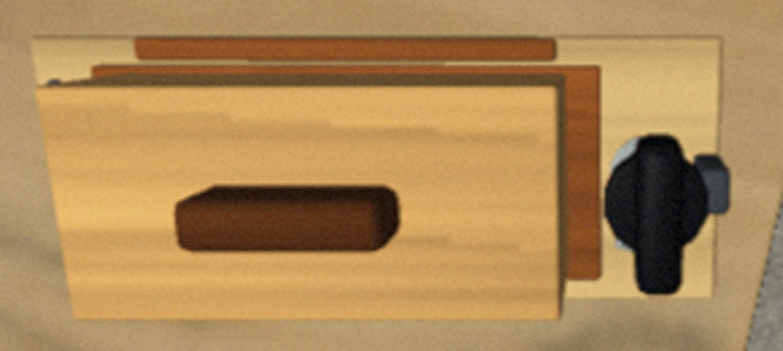

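```bash
python3 - <<'E'
from h import *
plan([536,-244,115],-79.5)
E
```

```text
shift(tool) [-6.4 85.6 12.4] |87|  zhead -79.50 tilt [-0. -1.  0.]  turn_y -0.00
```

```bash
python3 -m pendant '[[1,[-6.4,30,12.4],[0,0,0]],[1,[0,30,0],[0,0,0]],[1,[0,25.6,0],[0,0,0]],[1,[0,0,0],[0,0,0]],[1,[0,0,0],[0,0,0]]]'
python3 - <<'E'
from h import *
np.set_printoptions(precision=1,suppress=True)
f,im=snap("wrist","w2.png"); print(ray(f,280,210)[0])
E
```

```text
time_s: 2.3
ee_pos: [536.2, -243.7, 115.2]
tool_rot: [[-0.983, -0.0, 0.182], [-0.182, 0.0, -0.983], [0.0, -1.0, -0.0]]
contact_force: [0.0, -0.3, 0.5]
grip_width: 85.5
[ 602.1 -230.5  249. ]
```

View pics/w2.png

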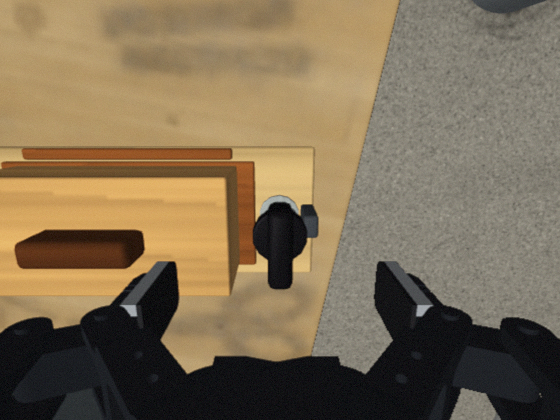

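The bar is centred between the fingers at column 280, with its top from about row 210 to 288. I'll work out its centre along the bar.

```bash
python3 - <<'E'
from h import *
np.set_printoptions(precision=1,suppress=True)
f=robot.grab_frame("wrist"); im=np.array(f["pixels"])
cv2.imwrite("pics/w2z.png",cv2.resize(cv2.convertScaleAbs(im[180:300,220:340],alpha=2.5,beta=20),None,fx=5,fy=5,interpolation=cv2.INTER_CUBIC))
for r in (205,212,288): print(onz(f,280,r,87))
plan([536,-244,73])
E
```

```text
[ 562.1 -240.1   87. ]
[ 558.5 -240.8   87. ]
[ 516.  -248.8   87. ]
shift(tool) [ 1.  43.2 -0.1] |43|  zhead -79.53 tilt [-0. -1.  0.]
```

View pics/w2z.png

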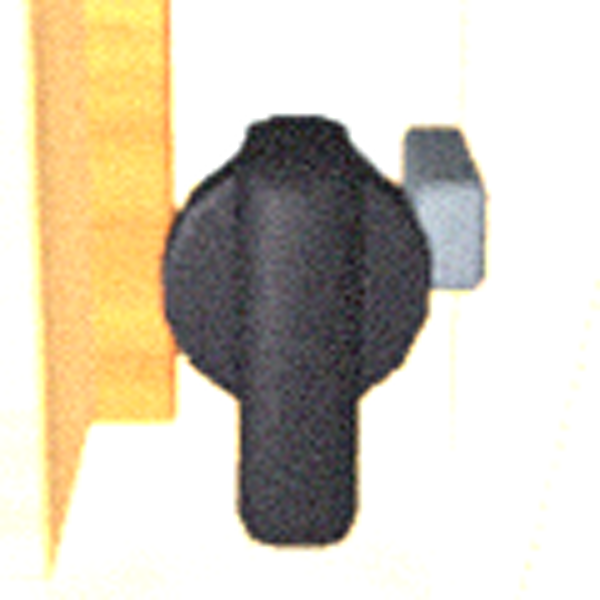

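```bash
python3 - <<'E'
from h import *
print(robot.sense()["joint_positions"]); plan([536.5,-244.6,76])
E
python3 -m pendant '[[0.35,[0.6,0,0.6],[0,0,0]],[0.35,[0,0,0],[0,0,0]],[0.35,[0,0,0],[0,0,0]],[0.35,[0,20,0],[0,0,0]],[0.35,[0,19,0],[0,0,0]]]'
python3 -m pendant '[[0.35,[0,0,0],[0,0,0]],[0.0,[0,0,0],[0,0,0]],[0.0,[0,0,0],[0,0,0]],[0.0,[0,0,0],[0,0,0]],[0.0,[0,0,0],[0,0,0]]]'
```

```text
[-3.02292436e+01  3.35907060e+01  8.98478289e+01 -1.33330698e-03
  5.64368720e+01  4.92985492e+01]
shift(tool) [ 0.6 40.2  0.6] |40|  zhead -79.53 tilt [-0.002 -1.     0.001]
time_s: 2.9
ee_pos: [536.2, -244.3, 75.8]
tool_rot: [[-0.983, 0.001, 0.182], [-0.182, -0.001, -0.983], [-0.001, -1.0, 0.001]]
contact_force: [0.5, -0.1, -0.9]
grip_width: 30.1
time_s: 3.4
ee_pos: [536.1, -245.3, 76.5]
tool_rot: [[-0.983, 0.001, 0.182], [-0.182, -0.002, -0.983], [-0.001, -1.0, 0.002]]
contact_force: [-0.5, -10.7, -12.0]
grip_width: 12.3
```

```bash
python3 -m pendant '[[0,[0,0,0],[0,8,0]],[0,[0,0,0],[0,8,0]],[0,[0,0,0],[0,8,0]],[0,[0,0,0],[0,8,0]],[0,[0,0,0],[0,8,0]]]'; python3 -m pendant '[[0,[0,0,0],[0,8,0]],[0,[0,0,0],[0,8,0]],[0,[0,0,0],[0,8,0]],[0,[0,0,0],[0,8,0]],[0,[0,0,0],[0,2.5,0]]]'
```

```text
time_s: 3.9
ee_pos: [537.6, -245.7, 76.6]
tool_rot: [[-0.868, 0.003, -0.496], [0.496, -0.003, -0.868], [-0.005, -1.0, 0.001]]
contact_force: [9.7, -10.0, -18.8]
grip_width: 12.5
time_s: 4.4
ee_pos: [536.2, -247.0, 76.8]
tool_rot: [[-0.433, 0.002, -0.901], [0.901, -0.005, -0.433], [-0.005, -1.0, 0.001]]
contact_force: [-5.4, -24.4, -10.5]
grip_width: 12.7
```

```bash
python3 -m pendant '[[0.35,[0,0,0],[0,0,0]],[0.35,[0,0,0],[0,0,0]],[0.35,[0,-20,0],[0,0,0]],[1,[0,-40,0],[0,0,0]],[1,[0,-50,0],[0,0,0]]]'
python3 - <<'E'
from h import *
f,im=snap("wrist","w3.png"); f,im=snap("top","t3.png")
cv2.imwrite("pics/t3z.png",cv2.resize(im[170:250,320:450],None,fx=6,fy=6,interpolation=cv2.INTER_CUBIC))
E
```

```text
time_s: 4.9
ee_pos: [535.0, -243.3, 186.4]
tool_rot: [[-0.438, -0.002, -0.899], [0.899, 0.002, -0.438], [0.002, -1.0, 0.001]]
contact_force: [1.0, -0.1, 0.5]
grip_width: 57.6
```

View pics/w3.png

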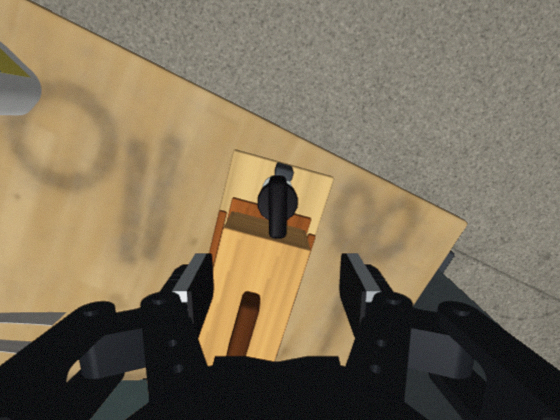

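View pics/t3z.png

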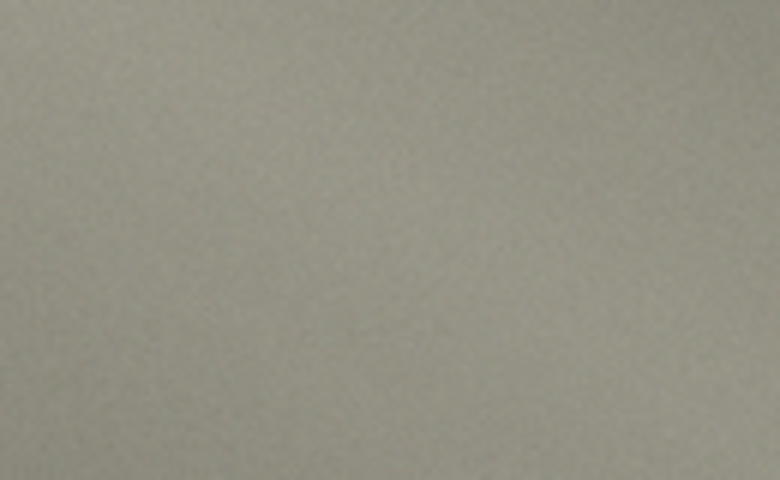

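The bar stayed turned in the wrist view, now at (278,205) and nearly along the box, so it is clamped. The arm blocks the top camera. Next is the lid handle, and I also check the sealer's position.

```bash
python3 - <<'E'
from h import *
plan([514,-136,186],10.5)
f=robot.grab_frame("top")
for z in (0,150): print(z,onz(f,300,208,z)[:2],onz(f,317,185,z)[:2])
print(robot.sense()["joint_positions"])
E
```

```text
shift(tool) [109.1   5.8 -25.8] |112|  zhead -153.99 tilt [-0.008 -1.    -0.006]  turn_y -164.49
0 [529.68269911  53.51307551] [590.54019907  12.66206752]
150 [495.76835745  59.88712816] [546.79662547  25.63405851]
[-3.02752496e+01  2.83007834e+01  8.58798679e+01  1.33604063e-02
  6.54214995e+01  1.23712949e+02]
```

```bash
python3 -m pendant '[[1,[36,0,-8.6],[0,0,0]],[1,[36,0,-8.6],[0,-8.2,0]],[1,[0,0,0],[0,-8.2,0]],[1,[0,0,0],[0,-8.2,0]],[1,[0,0,0],[0,-8.2,0]]]';  for i in 1 ; do python3 -m pendant '[[1,[0,0,0],[0,-8.2,0]],[1,[0,0,0],[0,-8.2,0]],[1,[0,0,0],[0,-8.2,0]],[1,[0,0,0],[0,-8.2,0]],[1,[0,0,0],[0,-8.2,0]]]'; done; python3 -m pendant '[[1,[0,0,0],[0,-8.2,0]],[1,[0,0,0],[0,-8.2,0]],[1,[0,0,0],[0,-8.2,0]],[1,[0,0,0],[0,-8.2,0]],[1,[0,0,0],[0,-8.2,0]]]';python3 -m pendant '[[1,[0,0,0],[0,-8.2,0]],[1,[0,0,0],[0,-8.2,0]],[1,[0,0,0],[0,-8.2,0]],[1,[0,0,0],[0,-8.2,0]],[1,[0,0,0],[0,-8.2,0]]]'
python3 - <<'E'
from h import *
plan([514,-136,186],10.5)
E
```

```text
time_s: 5.55
ee_pos: [519.5, -171.1, 185.5]
tool_rot: [[-0.859, -0.0, -0.513], [0.513, 0.0, -0.859], [0.001, -1.0, -0.0]]
contact_force: [0.0, -1.0, 0.1]
grip_width: 85.4
time_s: 6.05
ee_pos: [519.4, -171.4, 185.4]
tool_rot: [[-0.984, -0.001, 0.176], [-0.176, 0.0, -0.984], [0.001, -1.0, -0.001]]
contact_force: [0.3, 0.3, -0.1]
grip_width: 85.4
time_s: 6.55
ee_pos: [519.4, -171.4, 185.4]
tool_rot: [[-0.628, -0.001, 0.779], [-0.779, 0.0, -0.628], [0.0, -1.0, -0.001]]
contact_force: [0.2, 0.1, 0.3]
grip_width: 85.4
time_s: 7.05
ee_pos: [519.4, -171.4, 185.4]
tool_rot: [[0.037, -0.001, 0.999], [-0.999, 0.0, 0.037], [-0.0, -1.0, -0.001]]
contact_force: [0.3, 0.7, 0.2]
grip_width: 85.5
shift(tool) [-35.6  -0.6  -4.1] |36|  zhead 2.13 tilt [-0.    -1.    -0.001]  turn_y -8.37
```

```bash
python3 -m pendant '[[1,[-35.6,0,-4.1],[0,0,0]],[1,[0,0,0],[0,-8.4,0]],[1,[0,20,0],[0,0,0]],[1,[0,0,0],[0,0,0]],[1,[0,0,0],[0,0,0]]]'
python3 - <<'E'
from h import *
plan([514,-136,160],10.5)
snap("wrist","w4.png"); snap("top","t4.png")
E
```

```text
time_s: 7.55
ee_pos: [514.2, -136.1, 165.6]
tool_rot: [[0.176, -0.001, 0.984], [-0.984, 0.001, 0.176], [-0.001, -1.0, -0.001]]
contact_force: [-0.2, -0.0, 1.0]
grip_width: 85.2
shift(tool) [-0.2  5.6 -0.2] |6|  zhead 10.14 tilt [-0.001 -1.    -0.001]  turn_y -0.36
```

View pics/w4.png

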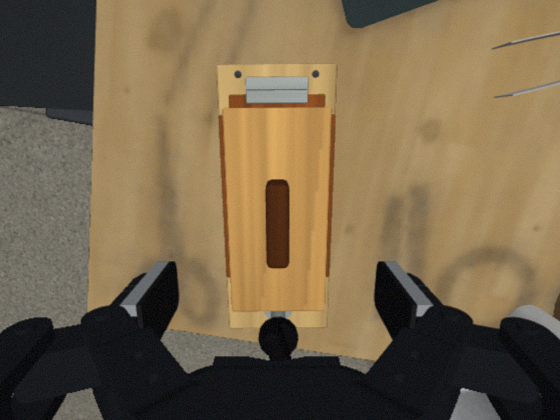

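View pics/t4.png

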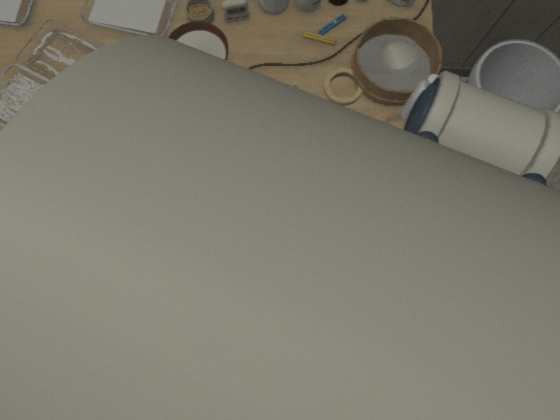

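The wrist view shows the handle at columns 266–289 and rows 180–268, centred between the jaws. The knob is behind the lid at (278,338).

```bash
python3 - <<'E'
from h import *
np.set_printoptions(precision=1,suppress=True)
f=robot.grab_frame("wrist")
print(onz(f,278,180,92),onz(f,278,268,92),onz(f,278,224,92))
print('lid',[onz(f,*p,66) for p in [(223,109),(331,109),(326,311),(231,311)]])
print('board',[onz(f,*p,8) for p in [(217,64),(336,64),(327,328),(229,328)]])
p=onz(f,278,224,92); plan([p[0],p[1],70],10.5)
E
```

```text
[ 510.8 -105.3   92. ] [ 521.7 -165.5   92. ] [ 516.1 -134.3   92. ]
lid [array([466.3, -68.3,  66. ]), array([538.6, -55.3,  66. ]), array([ 568.8, -207.7,   66. ]), array([ 493.6, -221.1,   66. ])]
board [array([447.6, -33.8,   8. ]), array([543.7, -16.6,   8. ]), array([ 590.3, -260.8,    8. ]), array([ 492. , -278.4,    8. ])]
shift(tool) [-2.  96.2  1.6] |96|  zhead 10.14 tilt [ 0. -1.  0.]  turn_y -0.36
```

```bash
python3 -m pendant '[[0.6,[0,30,1.7],[0,-0.3,0]],[0.5,[0,30,0],[0,0,0]],[0.5,[0,27.5,0],[0,0,0]],[0.5,[0,0,0],[0,0,0]],[0.5,[0,0,0],[0,0,0]]]'
python3 -m pendant '[[0,[0,0,0],[0,0,0]],[0,[0,0,0],[0,0,0]],[0,[0,0,0],[0,0,0]],[0,[0,0,0],[0,0,0]],[0,[0,0,0],[0,0,0]]]'
```

```text
time_s: 8.2
ee_pos: [516.4, -136.2, 78.8]
tool_rot: [[0.181, -0.0, 0.983], [-0.983, 0.0, 0.181], [-0.0, -1.0, -0.0]]
contact_force: [0.7, 0.2, 0.4]
grip_width: 42.8
time_s: 8.7
ee_pos: [516.5, -136.3, 79.4]
tool_rot: [[0.182, 0.001, 0.983], [-0.983, -0.001, 0.182], [0.001, -1.0, 0.001]]
contact_force: [-3.6, -0.7, 9.7]
grip_width: 14.9
```

```bash
python3 -m pendant '[[0,[0,-4,0],[0,0,0]],[0,[0,-4,0],[0,0,0]],[0,[0,-4,0],[0,0,0]],[0,[0,-4,0],[0,0,0]],[0,[0,-4,0],[0,0,0]]]'
python3 -m pendant '[[0,[0,-6,0],[0,0,0]],[0,[0,-6,0],[0,0,0]],[0,[0,-6,0],[0,0,0]],[0,[0,-6,0],[0,0,0]],[0,[0,-6,0],[0,0,0]]]'; python3 -m pendant '[[0,[0,-6,0],[0,0,0]],[0,[0,-6,0],[0,0,0]],[0,[0,-6,0],[0,0,0]],[0,[0,-6,0],[0,0,0]],[0,[0,-6,0],[0,0,0]]]'
python3 - <<'E'
from h import *
snap("scene","s5.png");snap("wrist","w5.png")
E
```

```text
time_s: 9.2
ee_pos: [516.3, -136.0, 98.6]
tool_rot: [[0.182, 0.0, 0.983], [-0.983, 0.0, 0.182], [0.0, -1.0, 0.0]]
contact_force: [1.2, -0.5, -0.9]
grip_width: 14.6
time_s: 9.7
ee_pos: [516.3, -136.1, 128.8]
tool_rot: [[0.182, 0.0, 0.983], [-0.983, -0.0, 0.182], [0.0, -1.0, 0.0]]
contact_force: [-0.6, 0.7, -0.9]
grip_width: 14.9
time_s: 10.2
ee_pos: [516.2, -136.0, 158.7]
tool_rot: [[0.182, -0.0, 0.983], [-0.983, 0.0, 0.182], [-0.0, -1.0, -0.0]]
contact_force: [0.2, -0.4, -2.1]
grip_width: 14.5
```

View pics/s5.png

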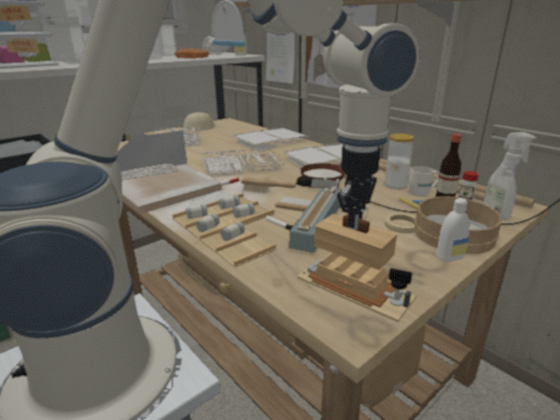

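View pics/w5.png

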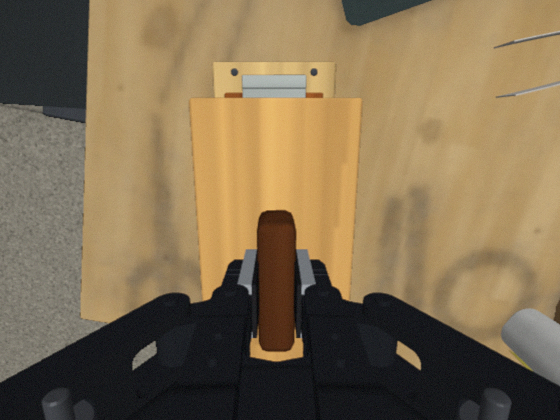

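The lid is off and the base sits in the jig with its grooves visible at about (350,272) in the scene view. Next I check the free table behind the jig.

```bash
python3 - <<'E'
from h import *
np.set_printoptions(precision=0,suppress=True)
f=robot.grab_frame("top")
for n,p in dict(bottle=(408,120),stick=(328,150),stick2=(314,152),basin=(380,100),ring=(345,103),tabEdge=(440,170)).items(): print(n,onz(f,*p,0))
plan([690,-130,159],10.5)
E
```

```text
bottle [ 776. -221.    0.]
stick [685. -14.   0.]
stick2 [678.  22.   0.]
basin [ 830. -149.    0.]
ring [818. -57.   0.]
tabEdge [ 643. -297.    0.]
shift(tool) [ 26.  -0. 172.] |174|  zhead 10.47 tilt [ 0. -1.  0.]  turn_y -0.03
```

```bash
python3 -m pendant '[[0,[5,0,33],[0,0,0]],[0,[5,0,33],[0,0,0]],[0,[5,0,33],[0,0,0]],[0,[5,0,33],[0,0,0]],[0,[4.3,0,30],[0,0,0]]]'; python3 -m pendant '[[0,[0,25,0],[0,0,0]],[0,[0,25,0],[0,0,0]],[0,[0,20,0],[0,0,0]],[0,[0,15,0],[0,0,0]],[0,[0,0,0],[0,0,0]]]'
```

```text
time_s: 10.85
ee_pos: [681.2, -130.3, 157.6]
tool_rot: [[0.182, -0.001, 0.983], [-0.983, 0.0, 0.182], [-0.0, -1.0, -0.0]]
contact_force: [-0.4, -0.8, -1.5]
grip_width: 15.0
time_s: 11.35
ee_pos: [678.6, -130.2, 70.8]
tool_rot: [[0.182, -0.004, 0.983], [-0.983, 0.001, 0.182], [-0.002, -1.0, -0.003]]
contact_force: [-0.4, -0.0, -1.6]
grip_width: 14.2
```

```bash
python3 -m pendant '[[0,[0,2,0],[0,0,0]],[0,[0,2,0],[0,0,0]],[0,[0,2,0],[0,0,0]],[0,[0,0,0],[0,0,0]],[0,[0,0,0],[0,0,0]]]'
```

```text
time_s: 11.85
ee_pos: [680.0, -130.5, 67.5]
tool_rot: [[0.182, 0.0, 0.983], [-0.983, -0.0, 0.182], [0.0, -1.0, 0.0]]
contact_force: [0.9, -0.0, -1.3]
grip_width: 15.0
```

```bash
python3 -m pendant '[[0,[0,1.5,0],[0,0,0]],[0,[0,1.5,0],[0,0,0]],[0,[0,1,0],[0,0,0]],[0,[0,0,0],[0,0,0]],[0,[0,0,0],[0,0,0]]]'
```

```text
time_s: 12.35
ee_pos: [679.9, -130.6, 65.3]
tool_rot: [[0.182, 0.001, 0.983], [-0.983, -0.0, 0.182], [0.001, -1.0, 0.001]]
contact_force: [-12.0, 1.9, 28.6]
grip_width: 14.5
```

Contact at 28 N, so the lid is standing on the table. Release and lift.

```bash
python3 -m pendant '[[0.5,[0,-1,0],[0,0,0]],[0.5,[0,0,0],[0,0,0]],[0.5,[0,0,0],[0,0,0]],[0.5,[0,0,0],[0,0,0]],[0.5,[0,-20,0],[0,0,0]]]'; python3 -m pendant '[[0.5,[0,-40,0],[0,0,0]],[0.5,[0,-40,0],[0,0,0]],[1,[0,-40,-40],[0,0,0]],[1,[0,0,-50],[0,0,0]],[1,[0,0,-40],[0,0,0]]]'
python3 - <<'E'
from h import *
snap("scene","s6.png");snap("wrist","w6.png")
E
```

```text
time_s: 12.85
ee_pos: [678.4, -130.1, 81.8]
tool_rot: [[0.182, -0.004, 0.983], [-0.983, 0.001, 0.182], [-0.002, -1.0, -0.004]]
contact_force: [-0.3, 0.2, -0.4]
grip_width: 42.4
time_s: 13.35
ee_pos: [555.0, -153.4, 200.4]
tool_rot: [[0.182, 0.001, 0.983], [-0.983, -0.001, 0.182], [0.001, -1.0, 0.001]]
contact_force: [0.8, -1.0, -1.0]
grip_width: 83.5
```

View pics/s6.png

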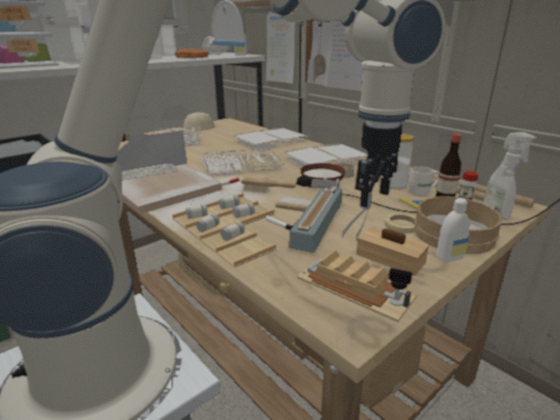

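View pics/w6.png

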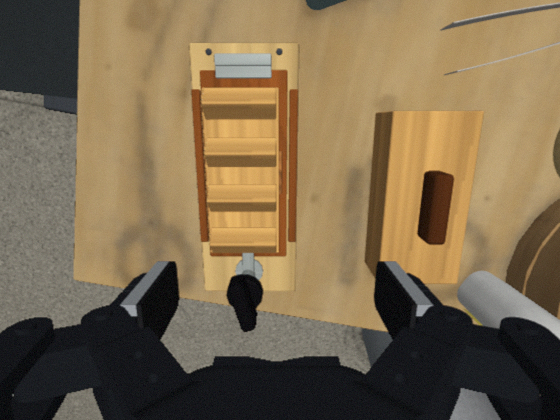

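The lid stands upright at about (425,195), the tongue lies over the flange at (248,262), and the four ridges are at rows 96–238. I'll measure the base from an enlarged crop.

```bash
python3 - <<'E'
from h import *
f=robot.grab_frame("wrist"); im=np.array(f["pixels"])
cv2.imwrite("pics/w6z.png",cv2.resize(im[60:270,185:305],None,fx=2.8,fy=2.8,interpolation=cv2.INTER_CUBIC))
E
```

```text
(no output)
```

View pics/w6z.png

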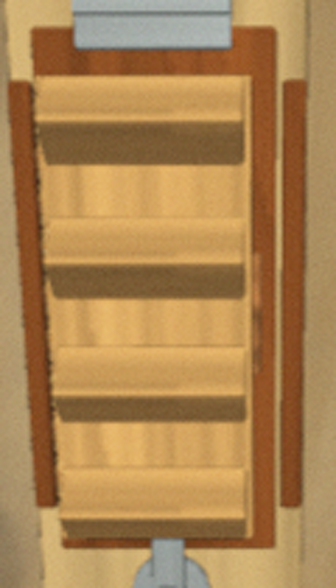

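```bash
python3 - <<'E'
from h import *
np.set_printoptions(precision=1,suppress=True)
f=robot.grab_frame("wrist")
q=lambda x,y,z:onz(f,185+(x+.5)/2.8-.5,60+(y+.5)/2.8-.5,z)
L=[(38,121,244),(46,263,245),(56,395,246),(60,517,245)]
M=[]
for a,r,b in L:
    A=q(a,r,61);B=q(b,r,61);m=(A+B)/2;M.append(m);d=B-A
    print(A,B,"mid",m,"len",np.linalg.norm(d),np.degrees(np.arctan2(d[1],d[0])))
M=np.array(M); print("mean",M.mean(0)); d=M[0]-M[3]; print(np.linalg.norm(d),np.degrees(np.arctan2(-d[0],d[1])))
# flange: z=14
c=[q(*p,14) for p in [(33,28),(274,28),(272,547),(62,547)]]; print("flange",np.mean(c,0),c)
E
```

```text
[479.9 -84.3  61. ] [536.9 -73.8  61. ] mid [508.4 -79.   61. ] len 58.02165354660226 10.42246837321285
[ 486.9 -123.2   61. ] [ 544.3 -112.7   61. ] mid [ 515.6 -118.    61. ] len 58.2956003307977 10.42590082725671
[ 494.8 -162.2   61. ] [ 551.6 -151.7   61. ] mid [ 523.2 -157.    61. ] len 57.81208935813351 10.429347762142017
[ 501.  -201.3   61. ] [ 558.4 -190.7   61. ] mid [ 529.7 -196.    61. ] len 58.37798313551072 10.432779493192387
mean [ 519.2 -137.5   61. ]
118.89365074967904 10.294493508589454
flange [ 518.4 -137.2   14. ] [array([464. , -55.8,  14. ]), array([540.4, -41.8,  14. ]), array([ 573.1, -218.6,   14. ]), array([ 496. , -232.8,   14. ])]
```

```bash
python3 - <<'E'
from h import *
plan([528,-188,170],10.4)
E
```

```text
shift(tool) [ 28.8  29.9 -34.2] |54|  zhead 10.41 tilt [ 0. -1.  0.]  turn_y 0.01
```

```bash
python3 -m pendant '[[1,[15,15,-17],[0,0,0]],[1,[14,15,-17],[0,0,0]],[1,[0,0,0],[0,0,0]],[1,[0,0,0],[0,0,0]],[1,[0,0,0],[0,0,0]]]'
python3 - <<'E'
from h import *
f,im=snap("wrist","w7.png");print(ray(f,280,210)[0])
cv2.imwrite("pics/w7z.png",cv2.resize(im[40:300,190:370],None,fx=2.3,fy=2.3,interpolation=cv2.INTER_CUBIC))
E
```

```text
time_s: 14.05
ee_pos: [529.7, -187.7, 169.8]
tool_rot: [[0.182, 0.001, 0.983], [-0.983, -0.0, 0.182], [0.0, -1.0, 0.001]]
contact_force: [0.2, -0.1, 0.8]
grip_width: 85.4
[ 517.59867814 -121.00843123  303.60377204]
```

View pics/w7z.png

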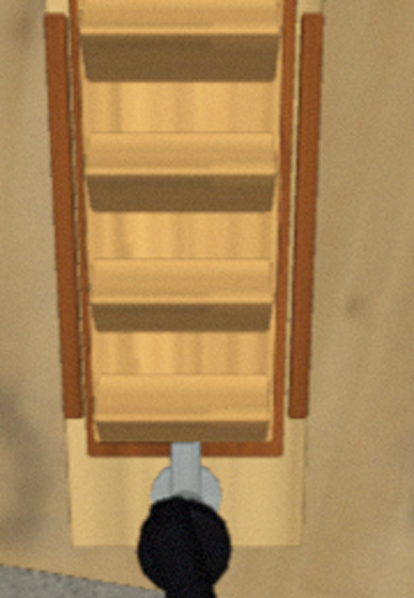

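Nearly symmetric overhead view: ridge lines at zoom rows 34, 175, 304 and 422, columns about 81–278 narrowing to 97–269.

```bash
python3 - <<'E'
from h import *
np.set_printoptions(precision=1,suppress=True)
f=robot.grab_frame("wrist")
q=lambda x,y,z:onz(f,190+(x+.5)/2.3-.5,40+(y+.5)/2.3-.5,z)
L=[(83,34,278),(88,175,276),(93,304,272),(97,422,269)]
M=[]
for a,r,b in L:
    A=q(a,r,61);B=q(b,r,61);m=(A+B)/2;M.append(m);d=B-A
    print("mid",m,"len",np.linalg.norm(d),np.degrees(np.arctan2(d[1],d[0])))
M=np.array(M); m=M.mean(0);print("mean",m); d=M[0]-M[3]; print(np.linalg.norm(d),np.degrees(np.arctan2(-d[0],d[1])))
print(m[0]*.983+m[1]*.182, -m[0]*.182+m[1]*.983)
print("rails",q(68,415,20),q(307,415,20),q(46,15,20),q(322,15,20))
# tongue/knob
f=robot.grab_frame("top"); 
E
```

```text
mid [504.6 -79.2  61. ] len 57.379475737124736 10.55871767381368
mid [ 512.1 -118.4   61. ] len 57.930046669731 10.545872922060502
mid [ 519.4 -157.7   61. ] len 57.64521200565205 10.533011651192844
mid [ 526.6 -196.8   61. ] len 57.77522130665417 10.52018705016627
mean [ 515.7 -138.    61. ]
119.59556251197269 10.584665078318888
481.78672374662676 -229.53371128860243
rails [ 483.3 -215.    20. ] [ 575.4 -197.9   20. ] [456.2 -74.8  20. ] [549.  -57.5  20. ]
```

```bash
cat >> h.py <<'E'
def tins(f,im,z=24,box=None,smax=70,vmin=60,amin=150,amax=99999):
    hsv=cv2.cvtColor(im,cv2.COLOR_BGR2HSV); m=((hsv[...,1]<smax)&(hsv[...,2]>vmin)).astype(np.uint8)
    if box: k=np.zeros_like(m); x0,y0,x1,y1=box; k[y0:y1,x0:x1]=1; m*=k
    m=cv2.morphologyEx(m,cv2.MORPH_OPEN,np.ones((3,3),np.uint8))
    n,l,s,c=cv2.connectedComponentsWithStats(m); out=[]
    for i in range(1,n):
        if amin<s[i,4]<amax:
            ys,xs=np.where(l==i); P=np.array([onz(f,x,y,z)[:2] for x,y in zip(xs,ys)],np.float32)
            (c0,(w,h),a)=cv2.minAreaRect(P); b=cv2.boxPoints((c0,(w,h),a)); e=[b[1]-b[0],b[2]-b[1]]; e=max(e,key=np.linalg.norm)
            ang=(np.degrees(np.arctan2(e[1],e[0]))+90)%180-90
            out.append((P.mean(0),c0,(round(max(w,h)),round(min(w,h))),ang,s[i].tolist()))
    return out
E
python3 - <<'E'
from h import *
np.set_printoptions(precision=1,suppress=True)
f=robot.grab_frame("top"); im=cv2.imread("pics/top0.png")
for o in tins(f,im,24,(135,160,290,280)): print(o)
z=lambda x,y:(125+(x+.5)/4.5-.5,155+(y+.5)/4.5-.5)
print("rails",[onz(f,*z(*p),18)[:2] for p in [(690,540),(706,297),(365,515),(418,45),(45,488),(115,25)]])
E
```

```text
(array([558.5, 448.3], dtype=float32), (539.114013671875, 440.4033203125), (187, 32), np.float32(7.114479), [135, 160, 14, 75, 627])
(array([599.9, 105.4], dtype=float32), (594.8756103515625, 101.22203063964844), (123, 34), np.float32(27.71669), [266, 160, 24, 44, 510])
(array([550.6, 391.4], dtype=float32), (550.946044921875, 391.1739196777344), (65, 39), np.float32(-15.058754), [152, 179, 22, 27, 403])
(array([584.4, 199.8], dtype=float32), (584.2083740234375, 200.8302001953125), (84, 17), np.float32(-83.42759), [224, 178, 35, 8, 231])
(array([547.7, 310.6], dtype=float32), (548.1864013671875, 310.310791015625), (66, 38), np.float32(-13.227737), [185, 181, 21, 28, 396])
(array([436.4, 400.2], dtype=float32), (436.7403259277344, 399.9067077636719), (62, 39), np.float32(-17.368683), [142, 225, 23, 27, 415])
(array([445.1, 222.8], dtype=float32), (445.88861083984375, 221.91075134277344), (65, 36), np.float32(4.2957), [221, 224, 16, 28, 409])
(array([421.5, 312.2], dtype=float32), (421.7057800292969, 312.2152099609375), (64, 37), np.float32(8.228439), [182, 233, 17, 27, 416])
(array([357.6, 391.1], dtype=float32), (359.2363586425781, 383.43341064453125), (104, 35), np.float32(-87.61597), [135, 264, 45, 16, 543])
rails [array([364., 101.]), array([492.7,  97.9]), array([369.8, 270.9]), array([628.1, 263.1]), array([376.8, 439.6]), array([632.9, 432.4])]
```

```bash
cat >> h.py <<'E'
def chain(wps,maxstep=45):
    s=robot.sense(); R=np.array(s["tool_rot"]); e=np.array(s["ee_pos"]); print("zhead %.2f J6 %.1f"%(np.degrees(np.arctan2(R[1,2],R[0,2])),s["joint_positions"][5]))
    # idealised: tool exactly down
    h=np.arctan2(R[1,2],R[0,2]); zc=np.array([np.cos(h),np.sin(h),0]); yc=np.array([0,0,-1.]); xc=np.cross(yc,zc); R=np.c_[xc,yc,zc]
    for w in wps:
        d=R.T@(np.array(w,float)-e); n=int(np.ceil(np.linalg.norm(d)/maxstep)); print(w,"n",n,"each",np.round(d/n,1)); e=np.array(w,float)
E
python3 - <<'E'
from h import *
chain([(410,-100,200),(400,120,200),(446,215,165)])
E
```

```text
zhead 10.51 J6 -36.1
(410, -100, 200) n 4 each [-27.   -7.5 -25.3]
(400, 120, 200) n 5 each [-43.6   0.    6.1]
(446, 215, 165) n 3 each [-28.3  11.7  20.9]
```

```bash
python3 -m pendant '[[1,[-27,-7.5,-25.3],[0,0,0]],[1,[-27,-7.5,-25.3],[0,0,0]],[1,[-27,-7.5,-25.3],[0,0,0]],[1,[-27,-7.5,-25.3],[0,0,0]],[1,[-43.6,0,6.1],[0,0,0]]]'; python3 -m pendant '[[1,[-43.6,0,6.1],[0,0,0]],[1,[-43.6,0,6.1],[0,0,0]],[1,[-43.6,0,6.1],[0,0,0]],[1,[-43.6,0,6.1],[0,0,0]],[1,[0,0,0],[0,0,0]]]'; python3 -m pendant '[[1,[-28.3,11.7,20.9],[0,0,0]],[1,[-28.3,11.7,20.9],[0,0,0]],[1,[-28.3,11.7,20.9],[0,6.2,0]],[1,[0,0,0],[0,0,0]],[1,[0,0,0],[0,0,0]]]'
python3 - <<'E'
from h import *
np.set_printoptions(precision=1,suppress=True)
f,im=snap("wrist","w8.png"); plan([445,222,165],4.3)
for o in tins(f,im,24,amin=1200): print(o)
E
```

```text
time_s: 14.75
ee_pos: [405.2, -56.3, 200.4]
tool_rot: [[0.179, 0.0, 0.984], [-0.984, -0.001, 0.179], [0.001, -1.0, 0.0]]
contact_force: [1.8, 1.2, 0.1]
grip_width: 85.5
time_s: 15.25
ee_pos: [399.4, 124.2, 199.9]
tool_rot: [[0.187, 0.001, 0.982], [-0.982, 0.001, 0.187], [-0.001, -1.0, 0.001]]
contact_force: [0.9, -1.6, 0.8]
grip_width: 85.2
time_s: 15.75
ee_pos: [445.9, 214.9, 164.2]
tool_rot: [[0.076, -0.001, 0.997], [-0.997, -0.0, 0.076], [0.0, -1.0, -0.001]]
contact_force: [-0.8, -0.6, -0.2]
grip_width: 85.5
shift(tool) [-7.7 -0.5 -0.1] |8|  zhead 4.35 tilt [ 0. -1. -0.]  turn_y 0.05
(array([281.5, 283.9], dtype=float32), (286.226806640625, 263.69061279296875), (212, 132), np.float32(81.960785), [0, 0, 165, 235, 32339])
(array([633.1, 367.1], dtype=float32), (633.306396484375, 366.6696472167969), (34, 30), np.float32(-86.67191), [518, 0, 42, 51, 1718])
(array([420.2, 313.5], dtype=float32), (420.2742919921875, 312.9542541503906), (64, 36), np.float32(8.303436), [211, 51, 83, 54, 3945])
(array([547.7, 311.9], dtype=float32), (548.6250610351562, 311.2503967285156), (71, 36), np.float32(-12.817764), [368, 59, 94, 68, 4166])
(array([444.5, 224. ], dtype=float32), (444.9571838378906, 223.66915893554688), (64, 36), np.float32(4.4271774), [238, 172, 76, 42, 3067])
(array([580.1, 208.9], dtype=float32), (580.298095703125, 207.49618530273438), (82, 16), np.float32(-84.47097), [416, 176, 27, 91, 1624])
(array([671.4, 143.4], dtype=float32), (669.9530639648438, 129.46331787109375), (112, 78), np.float32(28.014183), [438, 252, 122, 78, 5108])
(array([326.7, 129.3], dtype=float32), (327.771240234375, 125.02719116210938), (79, 30), np.float32(50.757294), [103, 256, 65, 61, 1255])
(array([537.2,  76.7], dtype=float32), (538.3438720703125, 72.94795227050781), (54, 43), np.float32(-60.28744), [334, 322, 49, 52, 1701])
```

View pics/w8.png

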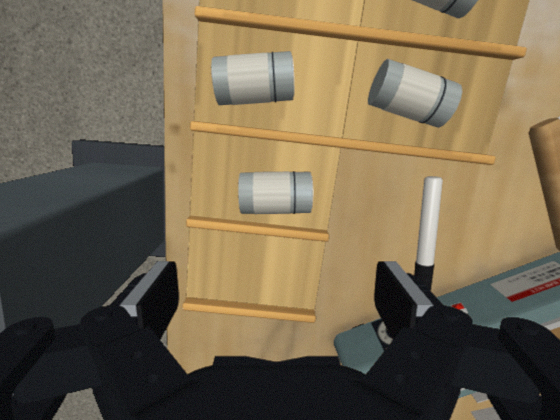

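The near tin is at (276,193), which gives world (444.7, 223.3), lying along 4.4°. This agrees with the top view. Descending on it now.

```bash
python3 -m pendant '[[1,[-8,40,-0.7],[0,0,0]],[1,[0,40,0],[0,0,0]],[1,[0,40,0],[0,0,0]],[1,[0,25,0],[0,0,0]],[1,[0,6,0],[0,0,0]]]'; python3 -m pendant '[[1,[0,1,0],[0,0,0]],[0.5,[0,0,0],[0,0,0]],[0.3,[0,0,0],[0,0,0]],[0.3,[0,0,0],[0,0,0]],[0.3,[0,0,0],[0,0,0]]]'
python3 - <<'E'
from h import *
snap("wrist","w9.png"); st()
E
```

```text
time_s: 16.3
ee_pos: [443.5, 221.3, 11.9]
tool_rot: [[0.074, -0.003, 0.997], [-0.997, -0.001, 0.074], [0.001, -1.0, -0.003]]
contact_force: [0.9, 0.6, -0.7]
grip_width: 85.1
time_s: 16.8
ee_pos: [445.6, 222.7, 14.1]
tool_rot: [[0.075, 0.003, 0.997], [-0.997, 0.001, 0.075], [-0.001, -1.0, 0.003]]
contact_force: [-0.7, -3.6, 12.4]
grip_width: 59.4
t 16.85 p [445.6 222.7  14.1] F [-0.3 -3.3 12.7] g 59.2
```

View pics/w9.png

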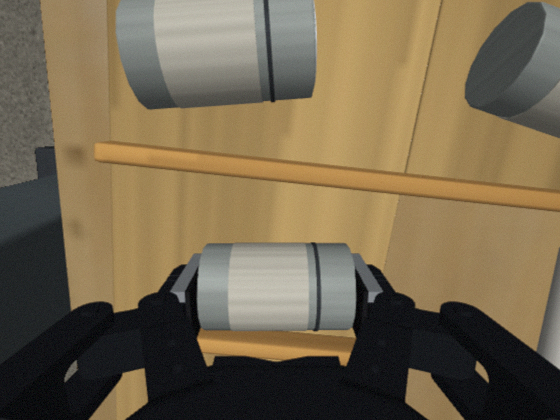

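Tin held at 59.3 mm, spanning columns 198–355 and rows 243–331. I'll work out its offset from the TCP before carrying it.

```bash
cat >> h.py <<'E'
def cyl_axis(f,u,r0,r1,z):
    c,d0=ray(f,u,r0); _,d1=ray(f,u,r1); d=d0/np.linalg.norm(d0)+d1/np.linalg.norm(d1)
    return c+d*(z-c[2])/d[2]
def berth(y,z,x=0):
    a=np.radians(10.5); u=np.array([np.cos(a),np.sin(a)]); v=np.array([-u[1],u[0]]); B=np.array([516.4,-137.7])
    return np.r_[B+x*u+y*v,8+z]
E
python3 - <<'E'
from h import *
np.set_printoptions(precision=1,suppress=True)
f=robot.grab_frame("wrist"); p=cyl_axis(f,277,243,331,22); s=robot.sense(); print(p, np.array(s["tool_rot"]).T@(p-np.array(s["ee_pos"])))
for b in [(40,58.5),(0,58.5),(-40,58.5),(20,88.4),(-20,88.4),(0,118.3)]: print(berth(*b))
chain([(445.6,222.7,110),(400,150,190),(390,-60,190),(505,-125,190)])
E
```

```text
[446.2 223.3  22. ] [-0.6 -7.9  0.7]
[509.1 -98.4  66.5]
[ 516.4 -137.7   66.5]
[ 523.7 -177.    66.5]
[ 512.8 -118.    96.4]
[ 520.  -157.4   96.4]
[ 516.4 -137.7  126.3]
zhead 4.28 J6 15.4
(445.6, 222.7, 110) n 3 each [  0. -32.  -0.]
(400, 150, 190) n 3 each [ 23.  -26.7 -17. ]
(390, -60, 190) n 5 each [41.7  0.  -5.1]
(505, -125, 190) n 3 each [24.5  0.  36.6]
```

```bash
python3 -m pendant '[[0.3,[0,-32,0],[0,0,0]],[0.3,[0,-32,0],[0,0,0]],[0.3,[0,-32,0],[0,0,0]],[0.3,[23,-26.7,-17],[0,0,0]],[0.3,[23,-26.7,-17],[0,0,0]]]'; python3 -m pendant '[[0.3,[23,-26.7,-17],[0,0,0]],[0.3,[41.7,0,-5.1],[0,0,0]],[0.3,[41.7,0,-5.1],[0,0,0]],[0.3,[41.7,0,-5.1],[0,0,0]],[0.3,[41.7,0,-5.1],[0,0,0]]]';  python3 -m pendant '[[0.3,[41.7,0,-5.1],[0,0,0]],[0.3,[24.5,0,36.6],[0,0,0]],[0.3,[24.5,0,36.6],[0,0,0]],[0.3,[24.5,0,36.6],[0,0,0]],[0.3,[0,0,0],[0,-6.2,0]]]'
python3 - <<'E'
from h import *
st();plan([524,-177,110],10.5)
E
```

```text
time_s: 17.4
ee_pos: [414.1, 173.9, 164.0]
tool_rot: [[0.076, 0.002, 0.997], [-0.997, 0.001, 0.076], [-0.0, -1.0, 0.002]]
contact_force: [0.6, -0.6, 0.5]
grip_width: 59.1
time_s: 17.9
ee_pos: [390.7, -19.4, 189.7]
tool_rot: [[0.075, 0.002, 0.997], [-0.997, -0.0, 0.075], [0.001, -1.0, 0.002]]
contact_force: [1.4, -0.2, -0.0]
grip_width: 59.2
time_s: 18.4
ee_pos: [508.6, -127.9, 189.9]
tool_rot: [[0.181, 0.005, 0.984], [-0.984, -0.002, 0.181], [0.003, -1.0, 0.005]]
contact_force: [0.4, 0.8, 0.1]
grip_width: 59.3
t 18.40 p [ 508.6 -127.9  189.9] F [0.4 0.8 0.1] g 59.3
shift(tool) [50.8 80.   5.9] |95|  zhead 10.40 tilt [ 0.003 -1.     0.005]  turn_y -0.10
```

```bash
python3 -m pendant '[[0.3,[25.5,0,2],[0,0,0]],[0.3,[25.5,0,2],[0,0,0]],[0.3,[0,40,0],[0,0,0]],[0.3,[0,20,0],[0,0,0]],[0.3,[0,0,0],[0,0,0]]]'
python3 - <<'E'
from h import *
plan([524,-177,59],10.5);snap("wrist","w10.png")
E
```

```text
time_s: 18.9
ee_pos: [515.8, -174.0, 127.3]
tool_rot: [[0.181, -0.003, 0.983], [-0.983, 0.001, 0.181], [-0.002, -1.0, -0.003]]
contact_force: [0.4, -0.5, -0.4]
grip_width: 58.9
shift(tool) [ 4.6 68.3  7.7] |69|  zhead 10.45 tilt [-0.002 -1.    -0.003]  turn_y -0.05
```

View pics/w10.png

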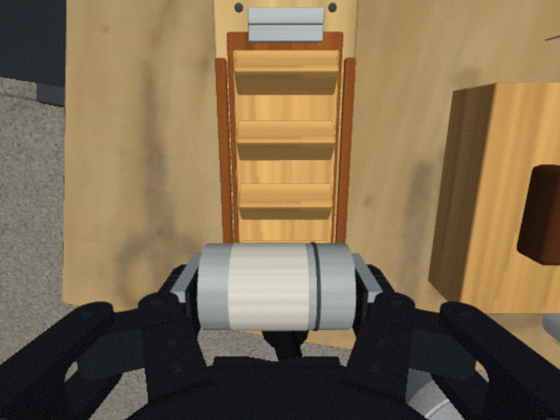

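```bash
python3 -m pendant '[[0.3,[4.6,20,7.2],[0,0,0]],[0.3,[0,25,0],[0,0,0]],[0.3,[0,12,0],[0,0,0]],[0.3,[0,0,0],[0,0,0]],[0.3,[0,0,0],[0,0,0]]]'
python3 - <<'E'
from h import *
plan([524,-177,59],10.5);snap("wrist","w11.png")
E
```

```text
time_s: 19.45
ee_pos: [525.6, -177.7, 72.8]
tool_rot: [[0.182, 0.001, 0.983], [-0.983, -0.0, 0.182], [0.001, -1.0, 0.001]]
contact_force: [-0.2, 0.2, -1.0]
grip_width: 58.9
shift(tool) [-1.  13.8 -1.4] |14|  zhead 10.48 tilt [ 0.001 -1.     0.001]  turn_y -0.02
```

View pics/w11.png

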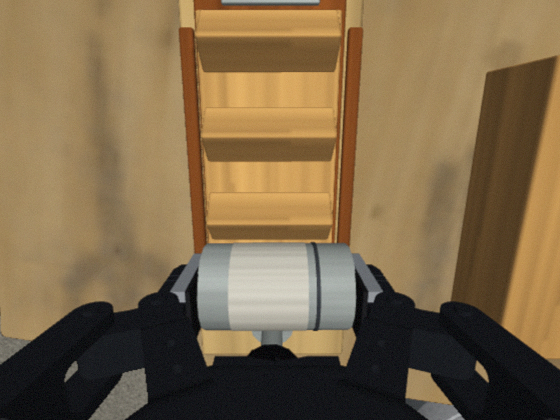

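```bash
python3 -m pendant '[[0.3,[-0.8,5,-1.9],[0,0,0]],[0.3,[0,4,0],[0,0,0]],[0.3,[0,2,0],[0,0,0]],[0.3,[0,0,0],[0,0,0]],[0.3,[0,0,0],[0,0,0]]]'
```

```text
time_s: 20.0
ee_pos: [523.1, -177.2, 60.5]
tool_rot: [[0.182, -0.0, 0.983], [-0.983, 0.0, 0.182], [-0.0, -1.0, -0.0]]
contact_force: [-1.0, 0.0, -1.1]
grip_width: 59.0
```

```bash
python3 -m pendant '[[0.3,[0,1,0],[0,0,0]],[0.3,[0,1,0],[0,0,0]],[0.3,[0,0,0],[0,0,0]],[0.3,[0,0,0],[0,0,0]],[0.3,[0,0,0],[0,0,0]]]'
```

```text
time_s: 20.5
ee_pos: [523.2, -177.1, 58.7]
tool_rot: [[0.182, 0.0, 0.983], [-0.983, -0.0, 0.182], [0.0, -1.0, 0.0]]
contact_force: [-0.8, 0.5, 5.7]
grip_width: 59.0
```

Light contact at z = 58.7, as predicted, so the tin is seated. Release, rise, and look.

```bash
python3 -m pendant '[[0.85,[0,0,0],[0,0,0]],[1,[0,0,0],[0,0,0]],[1,[0,0,0],[0,0,0]],[1,[0,-20,0],[0,0,0]],[1,[0,-40,0],[0,0,0]]]'; python3 -m pendant '[[1,[0,-40,0],[0,0,0]],[1,[-20,-20,-36],[0,0,0]],[1,[-20,0,-36],[0,0,0]],[1,[-20,0,-36],[0,0,0]],[1,[0,0,0],[0,0,0]]]'
python3 - <<'E'
from h import *
snap("wrist","w12.png"); chain([(400,-40,190),(400,130,190),(430,270,170)])
E
```

```text
time_s: 21.0
ee_pos: [521.6, -176.6, 117.0]
tool_rot: [[0.181, -0.005, 0.983], [-0.983, 0.002, 0.182], [-0.003, -1.0, -0.004]]
contact_force: [-0.2, -0.5, 0.4]
grip_width: 85.7
time_s: 21.5
ee_pos: [400.8, -135.5, 178.3]
tool_rot: [[0.182, -0.004, 0.983], [-0.983, 0.002, 0.182], [-0.003, -1.0, -0.004]]
contact_force: [-0.1, 0.0, -0.1]
grip_width: 85.4
zhead 10.45 J6 -37.2
(400, -40, 190) n 3 each [-32.   -3.8   4.6]
(400, 130, 190) n 4 each [-41.8   0.    7.7]
(430, 270, 170) n 4 each [-33.1   5.   13.7]
```

View pics/w12.png

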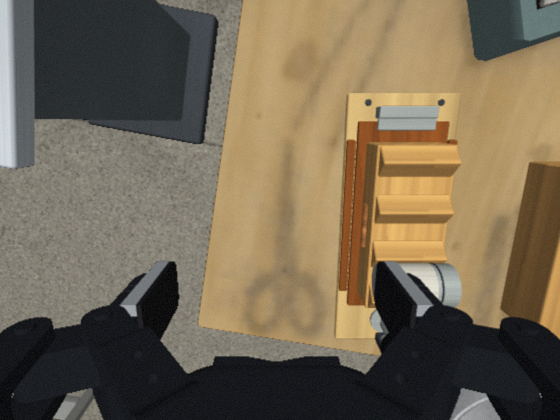

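The tin lies in the -y groove, at (430,285). On to the second tin.

```bash
python3 -m pendant '[[1,[-32,-3.8,4.6],[0,0,0]],[1,[-32,-3.8,4.6],[0,0,0]],[1,[-32,-3.8,4.6],[0,0,0]],[1,[-41.8,0,7.7],[0,0,0]],[1,[-41.8,0,7.7],[0,0,0]]]'; python3 -m pendant '[[1,[-41.8,0,7.7],[0,0,0]],[1,[-41.8,0,7.7],[0,0,0]],[1,[-33.1,5,13.7],[0,0,0]],[1,[-33.1,5,13.7],[0,0,0]],[1,[-33.1,5,13.7],[0,0,0]]]'; python3 -m pendant '[[1,[-33.1,5,13.7],[0,0,0]],[1,[0,0,0],[0,2,0]],[1,[0,0,0],[0,0,0]],[1,[0,0,0],[0,0,0]],[1,[0,0,0],[0,0,0]]]'
python3 - <<'E'
from h import *
np.set_printoptions(precision=1,suppress=True)
f,im=snap("wrist","w13.png")
for o in tins(f,im,24,amin=1200):
    if 55<o[2][0]<75 and 28<o[2][1]<42: print(o[0],o[1],o[2],o[3],o[4]); p=o[1]; plan([p[0],p[1],12],o[3])
E
```

```text
time_s: 22.05
ee_pos: [403.0, 45.5, 190.2]
tool_rot: [[0.181, 0.001, 0.984], [-0.984, -0.0, 0.181], [0.0, -1.0, 0.001]]
contact_force: [1.3, -0.1, 0.3]
grip_width: 86.0
time_s: 22.55
ee_pos: [425.4, 236.4, 174.7]
tool_rot: [[0.182, 0.001, 0.983], [-0.983, 0.0, 0.182], [-0.0, -1.0, 0.001]]
contact_force: [0.4, -0.4, 1.2]
grip_width: 85.4
time_s: 23.05
ee_pos: [432.1, 268.8, 170.0]
tool_rot: [[0.147, 0.0, 0.989], [-0.989, 0.0, 0.147], [-0.0, -1.0, 0.0]]
contact_force: [0.4, -0.5, -1.3]
grip_width: 85.2
[435.8 401.8] (435.77508544921875, 401.33538818359375) (64, 37) -17.725975 [263, 0, 88, 76, 4117]
shift(tool) [-130.6  158.1   23.1] |206|  zhead 8.45 tilt [-0. -1.  0.]  turn_y 26.17
[550.1 393.1] (551.1549682617188, 392.3035583496094) (72, 38) -14.673683 [399, 34, 96, 75, 4349]
shift(tool) [-104.7  158.1  135.9] |233|  zhead 8.45 tilt [-0. -1.  0.]  turn_y 23.12
[420.7 313.6] (420.7744445800781, 313.3013610839844) (64, 35) 8.499817 [232, 127, 77, 43, 3203]
shift(tool) [-45.7 158.1  -4.6] |165|  zhead 8.45 tilt [-0. -1.  0.]  turn_y -0.05
```

View pics/w13.png

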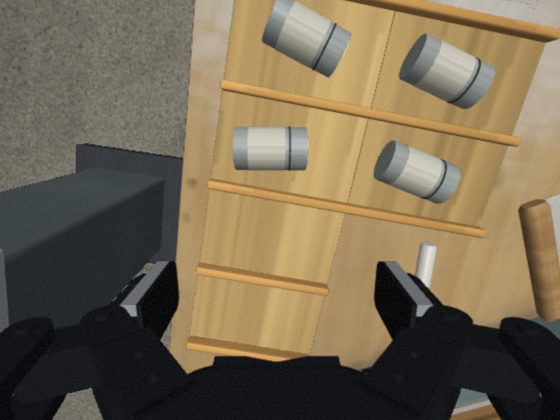

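Tin B is at (270,148), world (420.7, 313), lying along 8.5°. The others haven't moved. Descending.

```bash
python3 -m pendant '[[1,[-45.2,0,-4.6],[0,0,0]],[1,[0,45,0],[0,0,0]],[1,[0,45,0],[0,0,0]],[1,[0,40,0],[0,0,0]],[1,[0,20,0],[0,0,0]]]'; python3 -m pendant '[[1,[0,7,0],[0,0,0]],[1,[0,0,0],[0,0,0]],[0.3,[0,0,0],[0,0,0]],[0.3,[0,0,0],[0,0,0]],[0.3,[0,0,0],[0,0,0]]]'
python3 - <<'E'
from h import *
snap("wrist","w14.png"); st(); chain([(421,313,110),(400,170,190),(390,-60,190),(516,-137.7,150)])
E
```

```text
time_s: 23.6
ee_pos: [419.7, 312.3, 17.3]
tool_rot: [[0.147, -0.003, 0.989], [-0.989, -0.001, 0.147], [0.001, -1.0, -0.003]]
contact_force: [1.5, 1.0, -0.6]
grip_width: 85.4
time_s: 24.1
ee_pos: [421.5, 313.7, 14.5]
tool_rot: [[0.147, 0.002, 0.989], [-0.989, 0.001, 0.147], [-0.001, -1.0, 0.003]]
contact_force: [-0.2, -2.3, 10.6]
grip_width: 59.0
t 24.15 p [421.6 313.7  14.5] F [ 1.1 -1.4  9.9] g 59.3
zhead 8.47 J6 21.7
(421, 313, 110) n 3 each [  0.2 -31.8  -0.2]
(400, 170, 190) n 4 each [ 34.6 -20.  -10.5]
(390, -60, 190) n 6 each [37.7  0.  -7.3]
(516, -137.7, 150) n 4 each [23.9 10.  28.3]
```

View pics/w14.png

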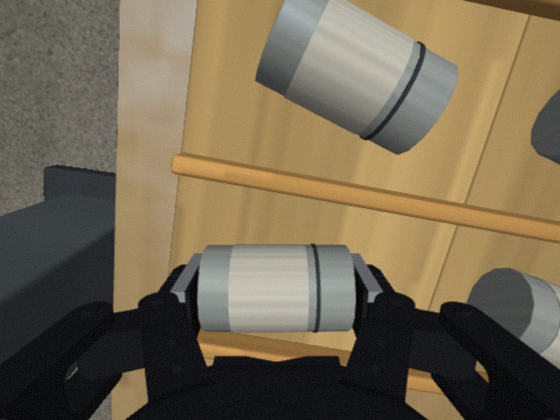

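Same grip as the first tin (rows 245–332). Carrying it over.

```bash
python3 -m pendant '[[0.3,[0,-32,0],[0,0,0]],[0.3,[0,-32,0],[0,0,0]],[0.3,[0,-32,0],[0,0,0]],[0.3,[34.6,-20,-10.5],[0,0,0]],[0.3,[34.6,-20,-10.5],[0,0,0]]]'; python3 -m pendant '[[0.3,[34.6,-20,-10.5],[0,0,0]],[0.3,[34.6,-20,-10.5],[0,0,0]],[0.3,[37.7,0,-7.3],[0,0,0]],[0.3,[37.7,0,-7.3],[0,0,0]],[0.3,[37.7,0,-7.3],[0,0,0]]]';  python3 -m pendant '[[0.3,[37.7,0,-7.3],[0,0,0]],[0.3,[37.7,0,-7.3],[0,0,0]],[0.3,[37.7,0,-7.3],[0,0,0]],[0.3,[23.9,10,28.3],[0,0,0]],[0.3,[23.9,10,28.3],[0,0,0]]]'; python3 -m pendant '[[0.3,[23.9,10,28.3],[0,0,0]],[0.3,[23.9,10,28.3],[0,0,0]],[0.3,[0,0,0],[0,-2.1,0]],[0.3,[0,0,0],[0,0,0]],[0.3,[0,0,0],[0,0,0]]]'
python3 - <<'E'
from h import *
plan([516.4,-137.7,72],10.5)
E
```

```text
time_s: 24.65
ee_pos: [410.3, 241.5, 151.0]
tool_rot: [[0.149, 0.003, 0.989], [-0.989, 0.001, 0.149], [-0.001, -1.0, 0.003]]
contact_force: [1.2, -1.0, -1.2]
grip_width: 59.3
time_s: 25.15
ee_pos: [394.4, 53.8, 190.1]
tool_rot: [[0.148, 0.003, 0.989], [-0.989, -0.0, 0.148], [0.0, -1.0, 0.002]]
contact_force: [0.9, -0.2, -0.7]
grip_width: 59.5
time_s: 25.65
ee_pos: [453.2, -100.6, 170.1]
tool_rot: [[0.145, 0.002, 0.989], [-0.989, -0.001, 0.145], [0.001, -1.0, 0.002]]
contact_force: [0.5, -0.7, -0.5]
grip_width: 59.2
time_s: 26.15
ee_pos: [515.0, -137.6, 149.6]
tool_rot: [[0.183, 0.0, 0.983], [-0.983, -0.0, 0.183], [0.0, -1.0, 0.0]]
contact_force: [0.7, -0.4, -0.6]
grip_width: 59.3
shift(tool) [ 0.4 77.6  1.3] |78|  zhead 10.52 tilt [ 0. -1.  0.]  turn_y 0.02
```

```bash
python3 -m pendant '[[0.3,[0.4,40,1],[0,0,0]],[0.3,[0,30,0],[0,0,0]],[0.3,[0,7,0],[0,0,0]],[0.3,[0,0,0],[0,0,0]],[0.3,[0,0,0],[0,0,0]]]'
python3 - <<'E'
from h import *
snap("wrist","w15.png");plan([516.4,-137.7,60],10.5)
E
```

```text
time_s: 26.65
ee_pos: [517.1, -138.1, 73.3]
tool_rot: [[0.183, 0.001, 0.983], [-0.983, -0.001, 0.183], [0.001, -1.0, 0.001]]
contact_force: [0.6, 0.7, -1.0]
grip_width: 59.3
shift(tool) [-0.7 13.5 -0.8] |14|  zhead 10.56 tilt [ 0.001 -1.     0.002]  turn_y 0.06
```

View pics/w15.png

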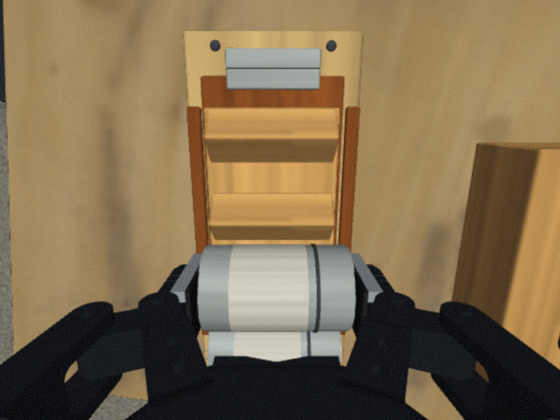

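The ridges centre at column 272, the first tin at about 274, and the held tin at 276. A 1.3 mm correction, then lower.

```bash
python3 -m pendant '[[0.3,[-0.5,5,-1.3],[0,0,0]],[0.3,[0,5,0],[0,0,0]],[0.3,[0,3,0],[0,0,0]],[0.3,[0,1.5,0],[0,0,0]],[0.3,[0,0,0],[0,0,0]]]'
```

```text
time_s: 27.2
ee_pos: [515.3, -137.3, 59.1]
tool_rot: [[0.183, 0.001, 0.983], [-0.983, 0.0, 0.183], [-0.0, -1.0, 0.001]]
contact_force: [-8.3, 9.9, 42.1]
grip_width: 59.1
```

```bash
python3 -m pendant '[[0.3,[0,0,0],[0,0,0]],[0.3,[0,0,0],[0,0,0]],[0.3,[0,0,0],[0,0,0]],[0.3,[0,0,0],[0,0,0]],[0.3,[0,0,0],[0,0,0]]]'
```

```text
time_s: 27.7
ee_pos: [515.3, -137.3, 59.0]
tool_rot: [[0.183, 0.001, 0.983], [-0.983, 0.0, 0.183], [-0.0, -1.0, 0.001]]
contact_force: [-8.5, 9.4, 41.5]
grip_width: 58.7
```

```bash
python3 -m pendant '[[0.3,[0,-1,0],[0,0,0]],[0.85,[0,0,0],[0,0,0]],[1,[0,0,0],[0,0,0]],[1,[0,0,0],[0,0,0]],[1,[0,-20,0],[0,0,0]]]'; python3 -m pendant '[[1,[0,-40,0],[0,0,0]],[1,[0,-40,0],[0,0,0]],[1,[-20,-30,-36],[0,0,0]],[1,[-20,0,-36],[0,0,0]],[1,[-20,0,-36],[0,0,0]]]'
python3 - <<'E'
from h import *
snap("wrist","w16.png"); chain([(400,-30,190),(400,130,190),(430,340,170)])
E
```

```text
time_s: 28.2
ee_pos: [514.0, -137.4, 76.8]
tool_rot: [[0.183, -0.004, 0.983], [-0.983, 0.001, 0.183], [-0.002, -1.0, -0.003]]
contact_force: [0.7, 0.5, 0.5]
grip_width: 85.7
time_s: 28.7
ee_pos: [397.8, -98.6, 188.4]
tool_rot: [[0.183, 0.002, 0.983], [-0.983, -0.001, 0.183], [0.001, -1.0, 0.001]]
contact_force: [-0.1, -0.0, -0.2]
grip_width: 85.4
zhead 10.59 J6 -32.9
(400, -30, 190) n 2 each [-31.3  -1.4  10.8]
(400, 130, 190) n 4 each [-39.3   0.    7.3]
(430, 340, 170) n 5 each [-40.2   4.   13.6]
```

View pics/w16.png

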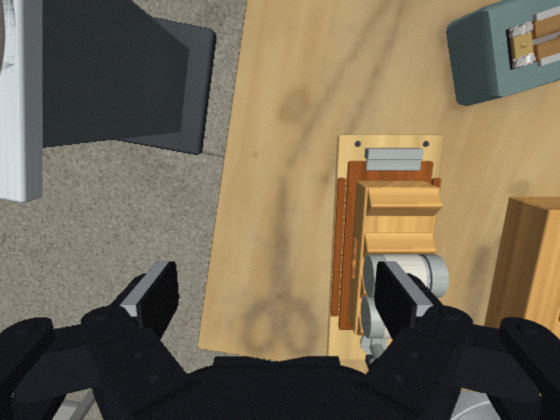

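Both tins sit in their grooves. Next is tin C.

```bash
python3 -m pendant '[[1,[-31.3,-1.4,10.8],[0,0,0]],[1,[-31.3,-1.4,10.8],[0,0,0]],[1,[-39.3,0,7.3],[0,0,0]],[1,[-39.3,0,7.3],[0,0,0]],[1,[-39.3,0,7.3],[0,0,0]]]'; python3 -m pendant '[[1,[-39.3,0,7.3],[0,0,0]],[1,[-40.2,4,13.6],[0,0,0]],[1,[-40.2,4,13.6],[0,0,0]],[1,[-40.2,4,13.6],[0,0,0]],[1,[-40.2,4,13.6],[0,0,0]]]'; python3 -m pendant '[[1,[-40.2,4,13.6],[0,7,0]],[1,[0,0,0],[0,7,0]],[1,[0,0,0],[0,7,0]],[1,[0,0,0],[0,7,0]],[1,[0,0,0],[0,0,0]]]'
python3 -m pendant '[[1,[0,0,0],[0,0,0]],[1,[0,0,0],[0,0,0]],[1,[0,0,0],[0,0,0]],[1,[0,0,0],[0,0,0]],[1,[0,0,0],[0,0,0]]]'
python3 - <<'E'
from h import *
np.set_printoptions(precision=1,suppress=True)
f,im=snap("wrist","w17.png")
for o in tins(f,im,24,amin=1200):
    if 55<o[2][0]<75 and 28<o[2][1]<42: print(o[0],o[1],o[2],o[3],o[4]); p=o[1]; plan([p[0],p[1],12],o[3])
E
```

```text
time_s: 29.25
ee_pos: [408.3, 88.0, 190.6]
tool_rot: [[0.183, 0.0, 0.983], [-0.983, -0.0, 0.183], [0.0, -1.0, 0.0]]
contact_force: [0.0, -0.0, 0.1]
grip_width: 85.4
time_s: 29.75
ee_pos: [432.3, 296.4, 174.3]
tool_rot: [[0.184, -0.0, 0.983], [-0.983, -0.0, 0.184], [0.0, -1.0, -0.0]]
contact_force: [1.2, -0.5, -0.5]
grip_width: 85.4
time_s: 30.25
ee_pos: [438.3, 336.6, 170.4]
tool_rot: [[-0.302, -0.0, 0.953], [-0.953, -0.0, -0.302], [0.0, -1.0, -0.0]]
contact_force: [-0.4, -0.2, 0.2]
grip_width: 85.4
time_s: 30.75
ee_pos: [438.4, 336.6, 170.7]
tool_rot: [[-0.299, 0.0, 0.954], [-0.954, 0.0, -0.299], [-0.0, -1.0, 0.0]]
contact_force: [-0.6, 0.6, -0.3]
grip_width: 85.4
[523.4 376.2] (523.6065673828125, 375.7931213378906) (67, 36) -0.89956665 [319, 97, 83, 61, 3430]
shift(tool) [-62.9 158.7  69.5] |184|  zhead -17.41 tilt [-0. -1.  0.]  turn_y -16.51
[435.7 402.4] (435.5614013671875, 401.9688415527344) (64, 35) -17.367683 [211, 107, 78, 44, 3313]
shift(tool) [-61.5 158.7 -22.3] |172|  zhead -17.41 tilt [-0. -1.  0.]  turn_y -0.04
[548.2 312.3] (548.9552612304688, 311.8404541015625) (71, 37) -12.938202 [365, 168, 83, 46, 3220]
shift(tool) [ -9.5 158.7 112.8] |195|  zhead -17.41 tilt [-0. -1.  0.]  turn_y -4.47
```

View pics/w17.png

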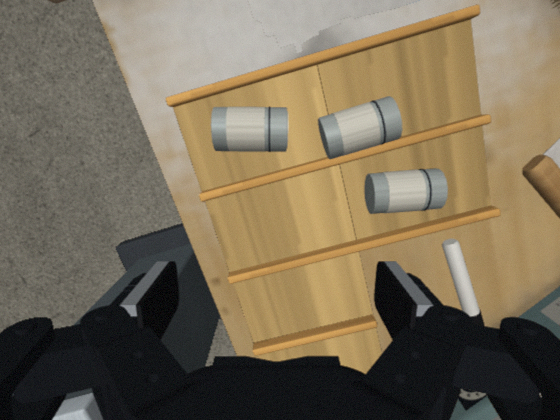

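One tin, E, has been knocked to world (523.5, 376), lying along -1°. Tin C at (250,129) is unchanged. I'll go down on C with a narrower opening so the finger clears E.

```bash
python3 -m pendant '[[0.85,[-61,0,-22],[0,0,0]],[0.85,[0,0,0],[0,0,0]],[0.85,[0,40,0],[0,0,0]],[0.85,[0,45,0],[0,0,0]],[0.85,[0,40,0],[0,0,0]]]'; python3 - <<'E'
from h import *
st(); plan([435.8,401.7,12],-17.4)
E
```

```text
time_s: 31.3
ee_pos: [436.2, 386.5, 44.2]
tool_rot: [[-0.299, 0.0, 0.954], [-0.954, 0.0, -0.299], [-0.0, -1.0, 0.0]]
contact_force: [0.4, 0.2, -0.5]
grip_width: 72.5
t 31.30 p [436.2 386.5  44.2] F [ 0.4  0.2 -0.5] g 72.5
shift(tool) [-14.3  32.2  -4.9] |36|  zhead -17.40 tilt [-0. -1.  0.]  turn_y -0.00
```

```bash
python3 -m pendant '[[0.85,[-14,-4,-4.9],[0,0,0]],[0.85,[0,0,0],[0,0,0]],[0.85,[0,20,0],[0,0,0]],[0.85,[0,16,0],[0,0,0]],[0.85,[0,0,0],[0,0,0]]]'; python3 -m pendant '[[0.6,[0,0,0],[0,0,0]],[0.3,[0,0,0],[0,0,0]],[0.3,[0,0,0],[0,0,0]],[0.3,[0,0,0],[0,0,0]],[0.3,[0,0,0],[0,0,0]]]'
python3 - <<'E'
from h import *
snap("wrist","w18.png"); st(); chain([(436,401,110),(400,200,190),(390,-60,190),(509,-98.4,150)])
E
```

```text
time_s: 31.8
ee_pos: [436.1, 401.9, 14.6]
tool_rot: [[-0.299, 0.001, 0.954], [-0.954, 0.001, -0.299], [-0.001, -1.0, 0.001]]
contact_force: [0.2, -0.2, 0.9]
grip_width: 72.9
time_s: 32.3
ee_pos: [437.0, 402.3, 15.9]
tool_rot: [[-0.299, 0.003, 0.954], [-0.954, 0.002, -0.3], [-0.003, -1.0, 0.002]]
contact_force: [0.6, -1.2, 10.3]
grip_width: 59.2
t 32.35 p [437.  402.3  15.9] F [-0.5 -1.  10.7] g 59.0
zhead -17.43 J6 54.3
(436, 401, 110) n 3 each [  0.5 -31.4  -0.2]
(400, 200, 190) n 5 each [ 40.5 -16.    5.2]
(390, -60, 190) n 6 each [41.8  0.  11.4]
(509, -98.4, 150) n 3 each [ 0.3 13.3 41.7]
```

View pics/w18.png

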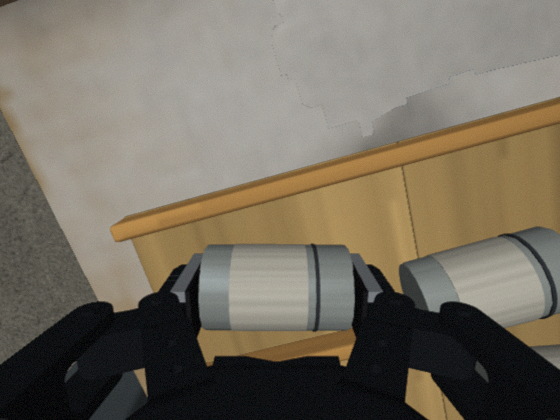

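Held the same way. Tin E, at (480,280), is undisturbed. Transit.

```bash
python3 -m pendant '[[0.3,[0,-31,0],[0,0,0]],[0.3,[0,-31,0],[0,0,0]],[0.3,[0,-31,0],[0,0,0]],[0.3,[40.5,-16,5.2],[0,0,0]],[0.3,[40.5,-16,5.2],[0,0,0]]]'; python3 -m pendant '[[0.3,[40.5,-16,5.2],[0,0,0]],[0.3,[40.5,-16,5.2],[0,0,0]],[0.3,[40.5,-16,5.2],[0,0,0]],[0.3,[41.8,0,11.4],[0,0,0]],[0.3,[41.8,0,11.4],[0,0,0]]]';  python3 -m pendant '[[0.3,[41.8,0,11.4],[0,0,0]],[0.3,[41.8,0,11.4],[0,0,0]],[0.3,[41.8,0,11.4],[0,0,0]],[0.3,[41.8,0,11.4],[0,-7,0]],[0.3,[0,0,0],[0,-7,0]]]'; python3 -m pendant '[[0.3,[0,0,0],[0,-7,0]],[0.3,[0,0,0],[0,-7,0]],[0.3,[0,0,0],[0,0,0]],[0.3,[0,0,0],[0,0,0]],[0.3,[0,0,0],[0,0,0]]]'
python3 - <<'E'
from h import *
plan([0,0,0],10.5);chain([(509.1,-98.4,150)])
E
```

```text
time_s: 32.85
ee_pos: [421.8, 320.9, 141.1]
tool_rot: [[-0.298, 0.003, 0.955], [-0.955, 0.002, -0.298], [-0.002, -1.0, 0.002]]
contact_force: [1.2, -0.0, -1.7]
grip_width: 59.0
time_s: 33.35
ee_pos: [396.8, 112.5, 188.5]
tool_rot: [[-0.299, 0.004, 0.954], [-0.954, 0.0, -0.299], [-0.001, -1.0, 0.003]]
contact_force: [2.1, -0.2, -1.0]
grip_width: 59.3
time_s: 33.85
ee_pos: [391.0, -59.5, 188.1]
tool_rot: [[-0.071, 0.003, 0.997], [-0.997, -0.002, -0.071], [0.001, -1.0, 0.003]]
contact_force: [-0.3, 0.0, -1.1]
grip_width: 59.2
time_s: 34.35
ee_pos: [390.5, -55.5, 187.1]
tool_rot: [[0.17, 0.001, 0.985], [-0.985, -0.0, 0.17], [0.0, -1.0, 0.001]]
contact_force: [-0.6, 0.0, -1.6]
grip_width: 59.0
shift(tool) [-121.1  186.8 -375.6] |437|  zhead 9.79 tilt [ 0.    -1.     0.001]  turn_y -0.71
zhead 9.79 J6 -26.6
(509.1, -98.4, 150) n 3 each [20.8 12.4 36.5]
```

```bash
python3 -m pendant '[[0.3,[20.8,12.4,36.5],[0,0,0]],[0.3,[20.8,12.4,36.5],[0,0,0]],[0.3,[20.8,12.4,36.5],[0,-0.7,0]],[0.3,[0,40,0],[0,0,0]],[0.3,[0,35,0],[0,0,0]]]'; python3 -m pendant '[[0.3,[0,0,0],[0,0,0]],[0.3,[0,0,0],[0,0,0]],[0.3,[0,0,0],[0,0,0]],[0.3,[0,0,0],[0,0,0]],[0.3,[0,0,0],[0,0,0]]]'
python3 - <<'E'
from h import *
plan([509.1,-98.4,60.5],10.5); snap("wrist","w19.png")
E
```

```text
time_s: 34.85
ee_pos: [510.3, -98.5, 73.3]
tool_rot: [[0.183, 0.002, 0.983], [-0.983, -0.001, 0.183], [0.001, -1.0, 0.001]]
contact_force: [-0.6, 0.1, -0.9]
grip_width: 59.0
time_s: 35.35
ee_pos: [509.6, -98.2, 75.8]
tool_rot: [[0.185, 0.002, 0.983], [-0.983, -0.001, 0.185], [0.001, -1.0, 0.002]]
contact_force: [-0.6, 0.5, -0.8]
grip_width: 59.1
shift(tool) [ 0.  15.3 -0.6] |15|  zhead 10.64 tilt [ 0.001 -1.     0.002]  turn_y 0.14
```

View pics/w19.png

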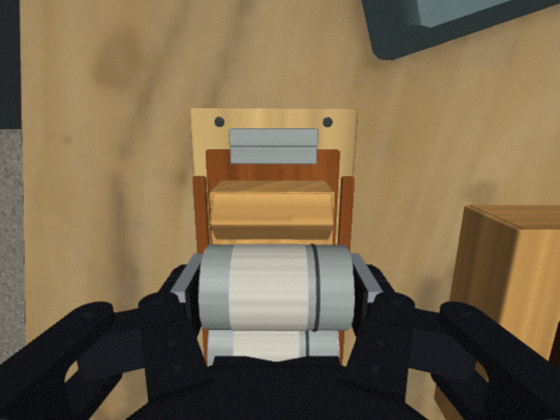

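```bash
python3 -m pendant '[[0.3,[0,6,-1],[0,0,0]],[0.3,[0,5,0],[0,0,0]],[0.3,[0,2,0],[0,0,0]],[0.3,[0,0,0],[0,0,0]],[0.3,[0,0,0],[0,0,0]]]'; python3 -m pendant '[[0.3,[0,1,0],[0,0,0]],[0.3,[0,0,0],[0,0,0]],[0.3,[0,0,0],[0,0,0]],[0.3,[0,0,0],[0,0,0]],[0.3,[0,0,0],[0,0,0]]]'
```

```text
time_s: 35.9
ee_pos: [507.7, -98.0, 61.2]
tool_rot: [[0.185, -0.001, 0.983], [-0.983, 0.001, 0.185], [-0.001, -1.0, -0.001]]
contact_force: [-1.1, 4.2, 2.4]
grip_width: 59.3
time_s: 36.4
ee_pos: [507.7, -97.9, 61.0]
tool_rot: [[0.185, -0.0, 0.983], [-0.983, 0.0, 0.185], [-0.0, -1.0, -0.0]]
contact_force: [-5.3, 6.5, 21.3]
grip_width: 58.8
```

Seated. Release and look from above, with the camera over the row.

```bash
python3 -m pendant '[[0.3,[0,-0.5,0],[0,0,0]],[0.85,[0,0,0],[0,0,0]],[1,[0,0,0],[0,0,0]],[1,[0,0,0],[0,0,0]],[1,[0,-20,0],[0,0,0]]]'; python3 -m pendant '[[1,[0,-40,0],[0,0,0]],[1,[0,-45,0],[0,0,0]],[1,[40,-10,0],[0,0,0]],[1,[40,0,0],[0,0,0]],[1,[10,0,0],[0,0,0]]]';python3 -m pendant '[[1,[0,0,0],[0,0,0]],[1,[0,0,0],[0,0,0]],[1,[0,0,0],[0,0,0]],[1,[0,0,0],[0,0,0]],[1,[0,0,0],[0,0,0]]]'
python3 - <<'E'
from h import *
f,im=snap("wrist","w20.png"); st(); print(ray(f,280,210)[0]); chain([(440,-120,190),(400,-30,190),(400,150,190),(500,300,180)])
E
```

```text
time_s: 36.9
ee_pos: [507.0, -98.0, 79.4]
tool_rot: [[0.185, -0.003, 0.983], [-0.983, 0.001, 0.185], [-0.002, -1.0, -0.003]]
contact_force: [0.6, -0.9, 0.4]
grip_width: 85.6
time_s: 37.4
ee_pos: [525.7, -190.2, 176.6]
tool_rot: [[0.183, 0.002, 0.983], [-0.983, -0.002, 0.183], [0.002, -1.0, 0.002]]
contact_force: [0.6, 0.6, 0.2]
grip_width: 85.4
time_s: 37.9
ee_pos: [524.7, -186.0, 175.9]
tool_rot: [[0.185, -0.0, 0.983], [-0.983, 0.0, 0.185], [-0.0, -1.0, -0.0]]
contact_force: [-0.5, -0.1, -0.6]
grip_width: 85.3
t 37.95 p [ 524.7 -186.2  176. ] F [-0.5  0.3  0.4] g 85.4
[ 512.43281397 -119.41431637  309.733187  ]
zhead 10.68 J6 -36.4
(440, -120, 190) n 3 each [-26.9  -4.7 -23.6]
(400, -30, 190) n 3 each [-32.    0.   -7.5]
(400, 150, 190) n 4 each [-44.2   0.    8.3]
(500, 300, 180) n 5 each [-25.8   2.   25.2]
```

View pics/w20.png

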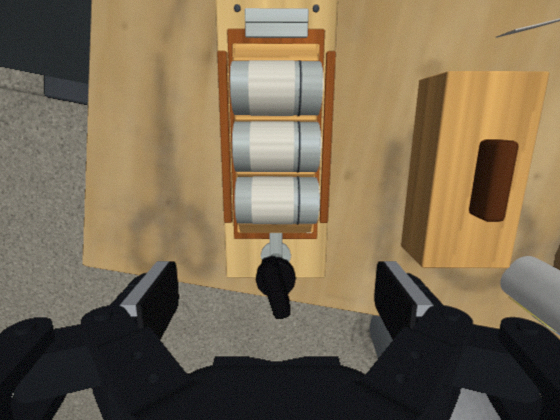

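All three bottom tins sit level and centred: columns 277, 276.5 and 277.5, against the flange centre at 277.5. On to D and E.

```bash
python3 -m pendant '[[1,[-26.9,-4.7,-23.6],[0,0,0]],[1,[-26.9,-4.7,-23.6],[0,0,0]],[1,[-26.9,-4.7,-23.6],[0,0,0]],[1,[-32,0,-7.5],[0,0,0]],[1,[-32,0,-7.5],[0,0,0]]]'; python3 -m pendant '[[1,[-32,0,-7.5],[0,0,0]],[1,[-44.2,0,8.3],[0,0,0]],[1,[-44.2,0,8.3],[0,0,0]],[1,[-44.2,0,8.3],[0,0,0]],[1,[-44.2,0,8.3],[0,0,0]]]'; python3 -m pendant '[[1,[-25.8,2,25.2],[0,0,0]],[1,[-25.8,2,25.2],[0,0,0]],[1,[-25.8,2,25.2],[0,0,0]],[1,[-25.8,2,25.2],[0,0,0]],[1,[0,0,0],[0,7.9,0]]]'
python3 -m pendant '[[1,[0,0,0],[0,7.9,0]],[1,[0,0,0],[0,7.9,0]],[1,[0,0,0],[0,0,0]],[1,[0,0,0],[0,0,0]],[1,[0,0,0],[0,0,0]]]'
python3 - <<'E'
from h import *
np.set_printoptions(precision=1,suppress=True)
f,im=snap("wrist","w21.png")
for o in tins(f,im,24,amin=1200):
    if 55<o[2][0]<75 and 28<o[2][1]<42: print(o[0],o[1],o[2],o[3],o[4]); p=o[1]; plan([p[0],p[1],12],o[3])
E
```

```text
time_s: 38.45
ee_pos: [412.7, -59.4, 190.3]
tool_rot: [[0.184, 0.001, 0.983], [-0.983, -0.0, 0.184], [0.0, -1.0, 0.001]]
contact_force: [0.6, -0.3, 0.1]
grip_width: 85.2
time_s: 38.95
ee_pos: [399.9, 151.6, 190.3]
tool_rot: [[0.185, 0.001, 0.983], [-0.983, 0.0, 0.185], [0.0, -1.0, 0.001]]
contact_force: [1.7, -0.3, -0.5]
grip_width: 85.5
time_s: 39.45
ee_pos: [482.4, 273.0, 181.8]
tool_rot: [[0.05, 0.002, 0.999], [-0.999, 0.001, 0.05], [-0.001, -1.0, 0.002]]
contact_force: [0.5, -0.6, 1.1]
grip_width: 85.5
time_s: 39.95
ee_pos: [480.3, 269.6, 182.1]
tool_rot: [[-0.223, 0.0, 0.975], [-0.975, 0.0, -0.223], [-0.0, -1.0, 0.0]]
contact_force: [-0.1, 0.1, -0.1]
grip_width: 85.3
[523.1 376. ] (523.4467163085938, 375.390380859375) (63, 36) -0.7168579 [258, 34, 80, 61, 3530]
shift(tool) [-112.7  170.1   18.5] |205|  zhead -12.90 tilt [-0. -1.  0.]  turn_y -12.18
[548.3 312. ] (548.7838745117188, 311.35552978515625) (66, 35) -12.819229 [305, 114, 76, 43, 3129]
shift(tool) [-56.  170.1  57.4] |188|  zhead -12.90 tilt [-0. -1.  0.]  turn_y -0.08
```

View pics/w21.png

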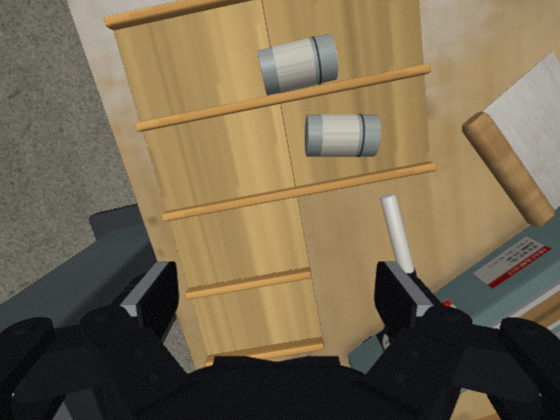

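D is at (343,135), world (548.2, 311.4), lying along -12.9°. Going down.

```bash
python3 -m pendant '[[1,[-27.8,0,28.4],[0,0,0]],[1,[-27.8,0,28.4],[0,0,0]],[1,[0,40,0],[0,0,0]],[1,[0,45,0],[0,0,0]],[1,[0,40,0],[0,0,0]]]'; python3 - <<'E'
from h import *
st(); plan([548.3,311.2,12],-12.9)
E
```

```text
time_s: 40.5
ee_pos: [548.2, 310.9, 55.4]
tool_rot: [[-0.224, 0.0, 0.975], [-0.975, 0.0, -0.224], [-0.0, -1.0, 0.0]]
contact_force: [0.5, -0.0, -0.4]
grip_width: 85.5
t 40.50 p [548.2 310.9  55.4] F [ 0.5 -0.  -0.4] g 85.5
shift(tool) [-0.3 43.4  0.1] |43|  zhead -12.94 tilt [-0. -1.  0.]  turn_y -0.04
```

```bash
python3 -m pendant '[[1,[-0.3,20,0],[0,0,0]],[1,[0,20,0],[0,0,0]],[1,[0,3,0],[0,0,0]],[0.3,[0,0,0],[0,0,0]],[0.3,[0,0,0],[0,0,0]]]'; python3 -m pendant '[[0.3,[0,0,0],[0,0,0]],[0.3,[0,0,0],[0,0,0]],[0.3,[0,-10,0],[0,0,0]],[0.3,[0,-40,0],[0,0,0]],[0.3,[0,-45,0],[0,0,0]]]'
python3 - <<'E'
from h import *
snap("wrist","w22.png"); st(); chain([(400,170,200),(390,-60,200)])
E
```

```text
time_s: 41.0
ee_pos: [548.9, 311.5, 15.2]
tool_rot: [[-0.225, 0.001, 0.974], [-0.974, 0.001, -0.225], [-0.001, -1.0, 0.001]]
contact_force: [0.2, -1.4, 48.4]
grip_width: 59.3
time_s: 41.5
ee_pos: [547.4, 310.8, 110.0]
tool_rot: [[-0.226, -0.002, 0.974], [-0.974, -0.001, -0.226], [0.001, -1.0, -0.002]]
contact_force: [1.0, 0.2, -0.1]
grip_width: 59.0
t 41.55 p [550.8 312.5 118.1] F [5.3 2.8 9.3] g 59.1
zhead -13.04 J6 37.2
(400, 170, 200) n 5 each [ 34.6 -16.4 -23. ]
(390, -60, 200) n 6 each [37.7  0.   7. ]
```

View pics/w22.png

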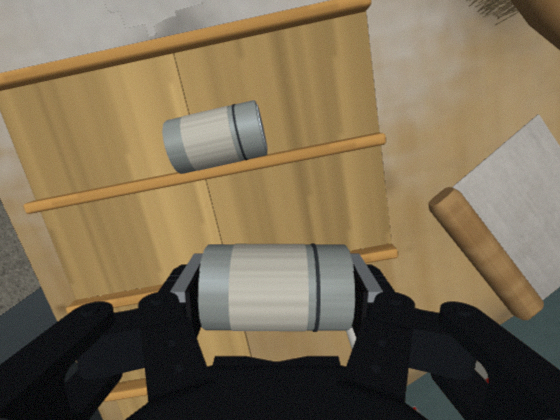

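```bash
python3 -m pendant '[[0.3,[34.6,-16.4,-23],[0,0,0]],[0.3,[34.6,-16.4,-23],[0,0,0]],[0.3,[34.6,-16.4,-23],[0,0,0]],[0.3,[34.6,-16.4,-23],[0,0,0]],[0.3,[34.6,-16.4,-23],[0,0,0]]]'; python3 -m pendant '[[0.3,[37.7,0,7],[0,0,0]],[0.3,[37.7,0,7],[0,0,0]],[0.3,[37.7,0,7],[0,0,0]],[0.3,[37.7,0,7],[0,0,0]],[0.3,[37.7,0,7],[0,0,0]]]';  python3 -m pendant '[[0.3,[37.7,0,7],[0,-7.9,0]],[0.3,[0,0,0],[0,-7.9,0]],[0.3,[0,0,0],[0,-7.8,0]],[0.3,[0,0,0],[0,0,0]],[0.3,[0,0,0],[0,0,0]]]'
python3 - <<'E'
from h import *
plan([0,0,0],10.5);chain([(519.3,-157.2,160)])
E
```

```text
time_s: 42.05
ee_pos: [395.8, 167.7, 192.2]
tool_rot: [[-0.226, 0.001, 0.974], [-0.974, 0.0, -0.226], [-0.0, -1.0, 0.001]]
contact_force: [0.4, -0.0, -0.1]
grip_width: 59.2
time_s: 42.55
ee_pos: [388.4, -24.3, 191.8]
tool_rot: [[-0.226, 0.001, 0.974], [-0.974, -0.0, -0.226], [-0.0, -1.0, 0.001]]
contact_force: [0.0, 0.9, -0.6]
grip_width: 59.2
time_s: 43.05
ee_pos: [387.4, -57.1, 191.5]
tool_rot: [[0.165, 0.001, 0.986], [-0.986, -0.0, 0.165], [0.0, -1.0, 0.001]]
contact_force: [-0.2, 0.3, -1.1]
grip_width: 59.0
shift(tool) [-120.3  191.2 -372.8] |436|  zhead 9.50 tilt [ 0.    -1.     0.001]  turn_y -1.00
zhead 9.50 J6 -26.6
(519.3, -157.2, 160) n 4 each [30.1  7.9 28.4]
```

```bash
python3 -m pendant '[[0.3,[30.1,7.9,28.4],[0,0,0]],[0.3,[30.1,7.9,28.4],[0,0,0]],[0.3,[30.1,7.9,28.4],[0,0,0]],[0.3,[30.1,7.9,28.4],[0,-1.1,0]],[0.3,[0,30,0],[0,0,0]]]'; python3 -m pendant '[[0.3,[0,20,0],[0,0,0]],[0.3,[0,0,0],[0,0,0]],[0.3,[0,0,0],[0,0,0]],[0.3,[0,0,0],[0,0,0]],[0.3,[0,0,0],[0,0,0]]]'
python3 - <<'E'
from h import *
plan([519.3,-157.2,89],10.5); snap("wrist","w23.png")
E
```

```text
time_s: 43.55
ee_pos: [525.7, -160.1, 131.0]
tool_rot: [[0.184, 0.008, 0.983], [-0.983, -0.004, 0.184], [0.005, -1.0, 0.007]]
contact_force: [1.0, -0.2, -1.4]
grip_width: 59.0
time_s: 44.05
ee_pos: [520.2, -156.7, 110.7]
tool_rot: [[0.188, 0.002, 0.982], [-0.982, -0.001, 0.188], [0.001, -1.0, 0.002]]
contact_force: [-0.2, 0.6, -0.8]
grip_width: 59.0
shift(tool) [ 0.3 21.7 -1. ] |22|  zhead 10.81 tilt [ 0.001 -1.     0.002]  turn_y 0.31
```

View pics/w23.png

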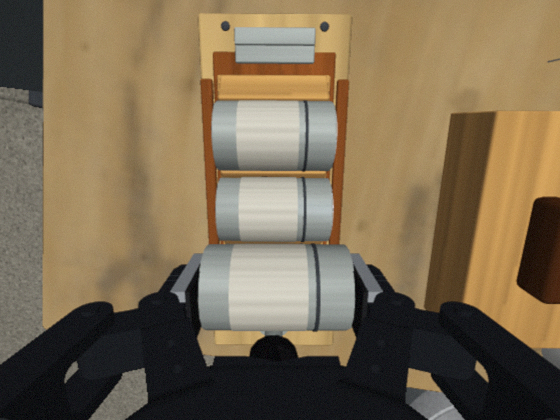

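Aligned: the bottom tins centre at column 274.5 and the held one at 276. Lowering into the gap.

```bash
python3 -m pendant '[[0.3,[0.3,10,-1],[0,0.3,0]],[0.3,[0,7,0],[0,0,0]],[0.3,[0,3,0],[0,0,0]],[0.3,[0,0,0],[0,0,0]],[0.3,[0,0,0],[0,0,0]]]'; python3 -m pendant '[[0.3,[0,1,0],[0,0,0]],[0.3,[0,0,0],[0,0,0]],[0.3,[0,0,0],[0,0,0]],[0.3,[0,0,0],[0,0,0]],[0.3,[0,0,0],[0,0,0]]]'
```

```text
time_s: 44.6
ee_pos: [518.4, -156.9, 89.9]
tool_rot: [[0.183, -0.0, 0.983], [-0.983, 0.0, 0.183], [-0.0, -1.0, -0.0]]
contact_force: [-6.2, 2.9, 22.1]
grip_width: 59.0
time_s: 45.1
ee_pos: [518.4, -156.9, 89.7]
tool_rot: [[0.183, 0.0, 0.983], [-0.983, 0.0, 0.183], [0.0, -1.0, 0.0]]
contact_force: [-11.0, 5.7, 40.0]
grip_width: 59.2
```

```bash
python3 -m pendant '[[0.3,[0,-1.5,0],[0,0,0]],[0.8,[0,0,0],[0,0,0]],[1,[0,0,0],[0,0,0]],[1,[0,0,0],[0,0,0]],[1,[0,-20,0],[0,0,0]]]'; python3 -m pendant '[[1,[0,-40,0],[0,0,0]],[1,[0,-30,0],[0,0,0]],[1,[-30,0,-30],[0,0,0]],[1,[-30,0,-30],[0,0,0]],[1,[-30,0,-30],[0,0,0]]]'
python3 - <<'E'
from h import *
snap("wrist","w24.png"); chain([(400,-30,190),(400,150,190),(500,310,180)])
E
```

```text
time_s: 45.6
ee_pos: [517.5, -156.6, 108.1]
tool_rot: [[0.183, -0.004, 0.983], [-0.983, 0.002, 0.183], [-0.002, -1.0, -0.003]]
contact_force: [-0.3, 0.8, 1.9]
grip_width: 85.7
time_s: 46.1
ee_pos: [412.5, -84.4, 179.8]
tool_rot: [[0.182, 0.0, 0.983], [-0.983, 0.0, 0.182], [0.0, -1.0, 0.0]]
contact_force: [0.2, -0.2, 0.0]
grip_width: 85.4
zhead 10.54 J6 -30.1
(400, -30, 190) n 2 each [-25.4  -5.5   1.9]
(400, 150, 190) n 4 each [-44.2   0.    8.2]
(500, 310, 180) n 5 each [-27.8   2.   25.5]
```

View pics/w24.png

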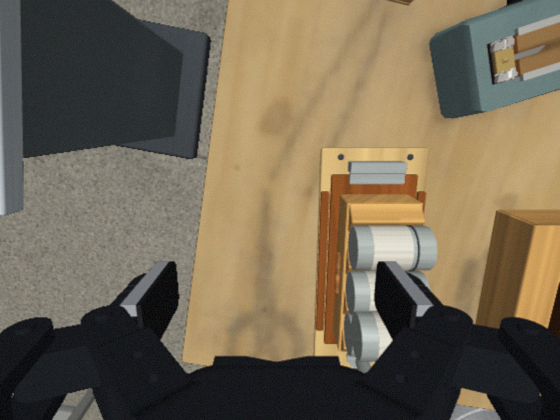

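The second-row tin is resting at about (370,335), and the bottom row is undisturbed. Last tin, E, at world (523.3, 375.6), lying along -0.8°.

```bash
python3 -m pendant '[[1,[-25.4,-5.5,1.9],[0,0,0]],[1,[-25.4,-5.5,1.9],[0,0,0]],[1,[-44.2,0,8.2],[0,0,0]],[1,[-44.2,0,8.2],[0,0,0]],[1,[-44.2,0,8.2],[0,0,0]]]'; python3 -m pendant '[[1,[-44.2,0,8.2],[0,0,0]],[1,[-27.8,2,25.5],[0,0,0]],[1,[-27.8,2,25.5],[0,0,0]],[1,[-27.8,2,25.5],[0,0,0]],[1,[-27.8,2,25.5],[0,0,0]]]'; python3 -m pendant '[[1,[-27.8,2,25.5],[0,5.6,0]],[1,[0,0,0],[0,5.6,0]],[1,[0,0,0],[0,0,0]],[1,[0,0,0],[0,0,0]],[1,[0,0,0],[0,0,0]]]'
python3 - <<'E'
from h import *
np.set_printoptions(precision=1,suppress=True)
f,im=snap("wrist","w25.png")
for o in tins(f,im,24,amin=1200):
    if 55<o[2][0]<75 and 28<o[2][1]<42: print(o[0],o[1],o[2],o[3],o[4]); p=o[1]; plan([p[0],p[1],13],o[3])
E
```

```text
time_s: 46.65
ee_pos: [408.0, 102.0, 191.0]
tool_rot: [[0.182, 0.0, 0.983], [-0.983, 0.0, 0.182], [0.0, -1.0, 0.0]]
contact_force: [0.9, -0.2, -0.3]
grip_width: 85.7
time_s: 47.15
ee_pos: [488.7, 274.9, 182.6]
tool_rot: [[0.183, -0.0, 0.983], [-0.983, -0.0, 0.183], [0.0, -1.0, -0.0]]
contact_force: [0.6, -1.5, -0.4]
grip_width: 85.0
time_s: 47.65
ee_pos: [507.8, 304.7, 181.0]
tool_rot: [[-0.01, -0.0, 1.0], [-1.0, -0.0, -0.01], [0.0, -1.0, -0.0]]
contact_force: [-0.5, -0.1, 0.2]
grip_width: 85.2
[522.8 376.3] (523.0042724609375, 375.75634765625) (63, 35) -0.5299759 [256, 95, 75, 44, 3160]
shift(tool) [-71.2 168.1  14.3] |183|  zhead -0.60 tilt [ 0. -1. -0.]  turn_y -0.07
```

View pics/w25.png

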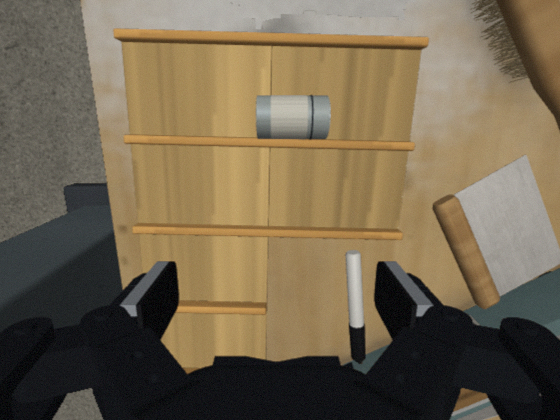

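The last tin is alone at (293,117), just beside a rail. The pads clear it by about 10 mm.

```bash
python3 -m pendant '[[1,[-35.4,0,7],[0,0,0]],[1,[-35.4,0,7],[0,0,0]],[1,[0,40,0],[0,0,0]],[1,[0,45,0],[0,0,0]],[1,[0,40,0],[0,0,0]]]'; python3 - <<'E'
from h import *
st(); plan([523,375.5,12.5],-0.6)
E
```

```text
time_s: 48.2
ee_pos: [522.7, 375.6, 54.6]
tool_rot: [[-0.01, 0.0, 1.0], [-1.0, 0.0, -0.01], [-0.0, -1.0, 0.0]]
contact_force: [-0.0, 0.1, -0.2]
grip_width: 85.5
t 48.20 p [522.7 375.6  54.6] F [-0.   0.1 -0.2] g 85.5
shift(tool) [ 0.1 42.1  0.2] |42|  zhead -0.60 tilt [-0. -1.  0.]  turn_y 0.00
```

```bash
python3 -m pendant '[[1,[0,20,0],[0,0,0]],[1,[0,19,0],[0,0,0]],[1,[0,3,0],[0,0,0]],[0.3,[0,0,0],[0,0,0]],[0.3,[0,0,0],[0,0,0]]]'; python3 -m pendant '[[0.3,[0,0,0],[0,0,0]],[0.3,[0,0,0],[0,0,0]],[0.3,[0,-10,0],[0,0,0]],[0.3,[0,-40,0],[0,0,0]],[0.3,[0,-45,0],[0,0,0]]]'
python3 - <<'E'
from h import *
snap("wrist","w26.png"); st(); chain([(400,190,200),(390,-60,200)])
E
```

```text
time_s: 48.7
ee_pos: [523.6, 376.1, 15.2]
tool_rot: [[-0.012, 0.001, 1.0], [-1.0, 0.001, -0.012], [-0.001, -1.0, 0.001]]
contact_force: [2.1, -2.1, 48.8]
grip_width: 59.1
time_s: 49.2
ee_pos: [522.2, 375.5, 109.9]
tool_rot: [[-0.012, -0.002, 1.0], [-1.0, -0.001, -0.012], [0.001, -1.0, -0.002]]
contact_force: [0.9, -0.4, -0.2]
grip_width: 59.6
t 49.25 p [525.5 377.5 118.2] F [4.4 2.2 8.8] g 58.9
zhead -0.66 J6 31.1
(400, 190, 200) n 6 each [ 31.5 -13.6 -20.5]
(390, -60, 200) n 6 each [41.7  0.  -1.2]
```

View pics/w26.png

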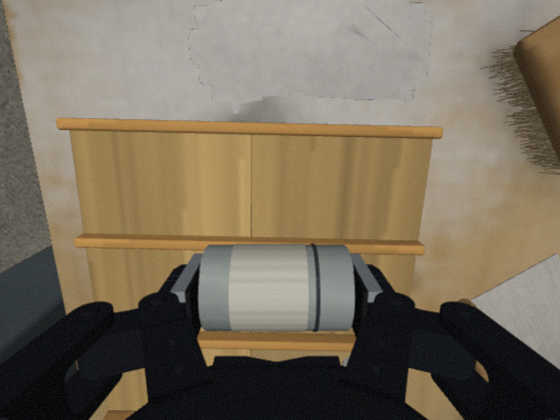

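Held well, and the tray is empty. Carrying it over.

```bash
python3 -m pendant '[[0.3,[31.5,-13.6,-20.5],[0,0,0]],[0.3,[31.5,-13.6,-20.5],[0,0,0]],[0.3,[31.5,-13.6,-20.5],[0,0,0]],[0.3,[31.5,-13.6,-20.5],[0,0,0]],[0.3,[31.5,-13.6,-20.5],[0,0,0]]]'; python3 -m pendant '[[0.3,[31.5,-13.6,-20.5],[0,0,0]],[0.3,[41.7,0,-1.2],[0,0,0]],[0.3,[41.7,0,-1.2],[0,0,0]],[0.3,[41.7,0,-1.2],[0,0,0]],[0.3,[41.7,0,-1.2],[0,0,0]]]';  python3 -m pendant '[[0.3,[41.7,0,-1.2],[0,0,0]],[0.3,[41.7,0,-1.2],[0,-5.6,0]],[0.3,[0,0,0],[0,-5.6,0]],[0.3,[0,0,0],[0,0,0]],[0.3,[0,0,0],[0,0,0]]]'
python3 - <<'E'
from h import *
plan([0,0,0],10.5);chain([(511.5,-117.6,150)])
E
```

```text
time_s: 49.75
ee_pos: [417.7, 218.6, 178.2]
tool_rot: [[-0.011, 0.001, 1.0], [-1.0, 0.0, -0.011], [-0.0, -1.0, 0.001]]
contact_force: [1.0, -0.0, -0.2]
grip_width: 58.9
time_s: 50.25
ee_pos: [390.8, 20.2, 191.4]
tool_rot: [[-0.011, 0.002, 1.0], [-1.0, -0.0, -0.011], [0.0, -1.0, 0.002]]
contact_force: [1.5, -0.3, -0.9]
grip_width: 58.8
time_s: 50.75
ee_pos: [387.6, -61.4, 190.9]
tool_rot: [[0.18, 0.001, 0.984], [-0.984, -0.0, 0.18], [0.0, -1.0, 0.001]]
contact_force: [-0.3, -0.2, -0.9]
grip_width: 58.6
shift(tool) [-130.2  190.7 -370.3] |436|  zhead 10.37 tilt [ 0.    -1.     0.001]  turn_y -0.13
zhead 10.37 J6 -28.1
(511.5, -117.6, 150) n 4 each [19.4 10.2 27.9]
```

```bash
python3 -m pendant '[[0.3,[19.4,10.2,27.9],[0,0,0]],[0.3,[19.4,10.2,27.9],[0,0,0]],[0.3,[19.4,10.2,27.9],[0,0,0]],[0.3,[19.4,10.2,27.9],[0,0,0]],[0.3,[0,20,0],[0,0,0]]]'; python3 -m pendant '[[0.3,[0,20,0],[0,0,0]],[0.3,[0,0,0],[0,0,0]],[0.3,[0,0,0],[0,0,0]],[0.3,[0,0,0],[0,0,0]],[0.3,[0,0,0],[0,0,0]]]'
python3 - <<'E'
from h import *
plan([511.5,-117.6,90],10.5); snap("wrist","w27.png")
E
```

```text
time_s: 51.25
ee_pos: [516.5, -118.3, 130.3]
tool_rot: [[0.182, 0.005, 0.983], [-0.983, -0.002, 0.182], [0.003, -1.0, 0.005]]
contact_force: [0.6, 0.3, -1.4]
grip_width: 59.2
time_s: 51.75
ee_pos: [512.1, -117.5, 110.8]
tool_rot: [[0.183, 0.002, 0.983], [-0.983, -0.001, 0.183], [0.001, -1.0, 0.001]]
contact_force: [0.4, 0.3, -1.3]
grip_width: 59.2
shift(tool) [-0.  20.8 -0.6] |21|  zhead 10.53 tilt [ 0.001 -1.     0.001]  turn_y 0.03
```

View pics/w27.png

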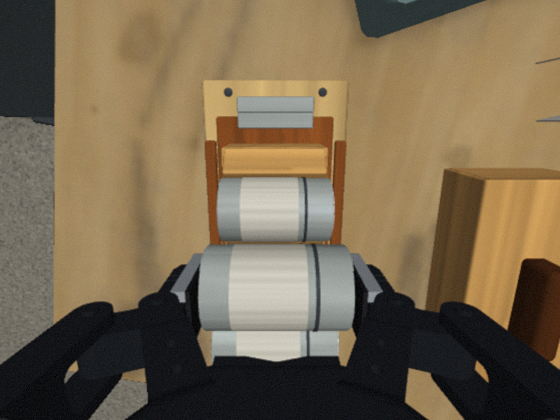

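```bash
python3 -m pendant '[[0.3,[0,9,-0.7],[0,0,0]],[0.3,[0,7,0],[0,0,0]],[0.3,[0,3,0],[0,0,0]],[0.3,[0,0,0],[0,0,0]],[0.3,[0,0,0],[0,0,0]]]'; python3 -m pendant '[[0.3,[0,0.7,0],[0,0,0]],[0.3,[0,0,0],[0,0,0]],[0.3,[0,0,0],[0,0,0]],[0.3,[0,0,0],[0,0,0]],[0.3,[0,0,0],[0,0,0]]]'
```

```text
time_s: 52.3
ee_pos: [510.7, -117.7, 90.4]
tool_rot: [[0.183, -0.001, 0.983], [-0.983, 0.0, 0.183], [-0.0, -1.0, -0.0]]
contact_force: [0.1, 0.0, -0.7]
grip_width: 59.5
time_s: 52.8
ee_pos: [510.9, -117.7, 90.2]
tool_rot: [[0.183, 0.0, 0.983], [-0.983, -0.0, 0.183], [0.0, -1.0, 0.0]]
contact_force: [-2.0, 0.2, 6.1]
grip_width: 58.9
```

Seated at the same height as its neighbour. Release and back away.

```bash
python3 -m pendant '[[0.8,[0,0,0],[0,0,0]],[1,[0,0,0],[0,0,0]],[1,[0,0,0],[0,0,0]],[1,[0,0,0],[0,0,0]],[1,[0,-20,0],[0,0,0]]]'; python3 -m pendant '[[1,[0,-40,0],[0,0,0]],[1,[0,-30,0],[0,0,0]],[1,[40,0,0],[0,0,0]],[1,[20,0,0],[0,0,0]],[1,[0,0,0],[0,0,0]]]';python3 -m pendant '[[1,[0,0,0],[0,0,0]],[1,[0,0,0],[0,0,0]],[1,[0,0,0],[0,0,0]],[1,[0,0,0],[0,0,0]],[1,[0,0,0],[0,0,0]]]'
python3 - <<'E'
from h import *
snap("wrist","w28.png");snap("scene","s28.png"); st()
E
```

```text
time_s: 53.3
ee_pos: [509.7, -117.3, 108.6]
tool_rot: [[0.183, -0.003, 0.983], [-0.983, 0.001, 0.183], [-0.002, -1.0, -0.003]]
contact_force: [0.1, 0.7, 1.0]
grip_width: 85.6
time_s: 53.8
ee_pos: [522.5, -179.0, 180.3]
tool_rot: [[0.181, 0.001, 0.984], [-0.984, -0.001, 0.181], [0.001, -1.0, 0.001]]
contact_force: [1.1, 0.3, -0.0]
grip_width: 85.6
time_s: 54.3
ee_pos: [521.8, -176.4, 180.1]
tool_rot: [[0.183, -0.0, 0.983], [-0.983, 0.0, 0.183], [-0.0, -1.0, -0.0]]
contact_force: [0.0, -0.1, -0.8]
grip_width: 85.4
t 54.40 p [ 521.8 -176.5  180.1] F [-0.8 -0.5 -0.6] g 85.2
```

View pics/w28.png

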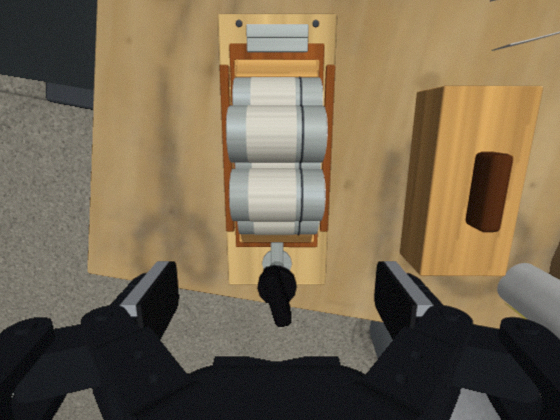

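View pics/s28.png

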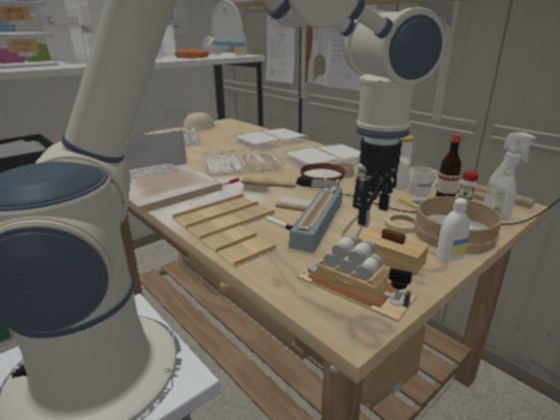

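The pyramid stands 3 + 2 with the second row at columns 277–278, the tongue is over the flange at (278,250), the lid is upright and the tray is empty. The gripper is about 30 mm or more clear of everything, so I'm handing in.

```bash
python3 -m pendant '[[1,[0,-30,0],[0,0,0]],[1,[0,-30,0],[0,0,0]],[1,[0,0,0],[0,0,0]],[1,[0,0,0],[0,0,0]],[1,[0,0,0],[0,0,0]]]'; python3 - <<'E'
from h import *
snap("wrist","w29.png"); print(robot.close_job())
E
```

```text
time_s: 54.9
ee_pos: [521.4, -176.5, 239.3]
tool_rot: [[0.183, -0.001, 0.983], [-0.983, 0.001, 0.183], [-0.001, -1.0, -0.001]]
contact_force: [-0.1, 0.2, -0.5]
grip_width: 85.5
the job is handed in; nothing more can be done
None
```

View pics/w29.png

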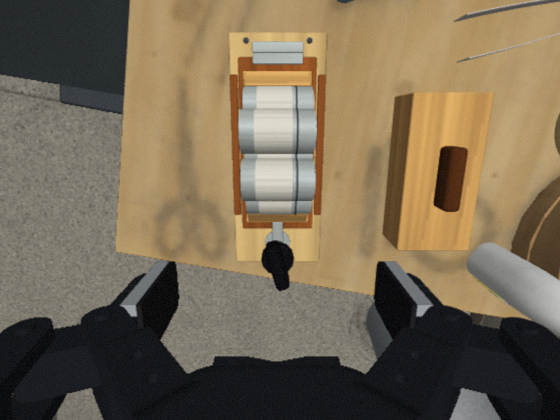

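The job is handed in at about 55 s of the 210 s allowed. The system reported no verdict, so what follows rests on my own camera and force checks.

**What I did**
- I turned the knob clockwise through about 75° until it stayed over. The lid then came straight off and now stands upright on the table behind the jig.
- Five tins were present. Three lie in the grooves and two are saddled in the gaps above them, in berths 3 and 4.
- One tin was knocked aside in the tray during the run. I found its new position in the wrist camera view and picked it up from there.

**What the last checks showed**
- **Final picture:** the clamp tongue is still over the base flange, the base is in the jig and the lid is upright. All five tins are in line with the grooves and the arm is clear of everything.
- **Centring:** the bottom tins were within about a millimetre of the base centre line. The second-row tins sit about on the same line.
- **Tray:** it was empty in the last overall view, so I saw no sixth tin.

**Disagreements and rough spots**
- Two camera views of the base differed by about 3.5 mm along the grooves. I used the position at which the gripper had closed on the lid handle, which fell between them.
- Two tins were pressed down with about 40 N before I released them; neither shifted visibly.
- I never saw the momentary loss of grip that might have happened.

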